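# Glue station: right the glue bottle, wind the press down

## Task

The notepads are about to be glued: first stand the fallen yellow glue bottle upright on the round cork mat, wholly on it, setting it down rather than dropping it, and let go. Then wind the red handwheel of the padding press clockwise, one to two turns, until its brass ring bears on the dark board and you clearly feel the resistance rise; stop there without forcing it and let go.

Things in the scene. Friction and masses are not known exactly. Their poses are not given: they have to be found in the camera images.
- glue_mid (a point): Yellow glue bottle, white label, red nozzle, rigid, about 0.22 kg, 160 mm long, lying between mat and press. Point on its axis half-way up, 80 mm from the foot; z axis from foot to nozzle. Eight-sided body, 70 mm across flats at the foot, tapering to 59 at 70 mm up, then shoulder, neck, nozzle. Lying, it rests on one flat, nozzle end slightly down.
- glue_neck (a point): Middle of the glue bottle's straight eight-sided neck, 120 mm from the foot, on the axis; same axes as glue_mid. The neck is 28 mm across flats (in line with the body's flats) and runs from 100 to 140 mm from the foot: the place to grasp. Lying, it is about 25 mm above the table with 11 mm free below the neck.
- mat_top (a point): Round cork mat, 130 mm across, 4 mm thick, fixed to the table. The point is the centre of its top face.
- stud (a point): Padding press, fixed: plywood base 200 x 150 x 20 mm, white paper block 148 x 105 x 50 mm, dark pressing board 155 x 112 x 15 mm on top, upright threaded steel stud 20 mm across in the middle. Point on the stud's axis at the board's top face, 85 mm above the table; the stud ends 70 mm above it. x axis: long direction of the press; z up.
- wheel (a joint): Angle (rad) of the brass threaded ring (44 mm across) on the stud, the hub of the red handwheel: grows clockwise seen from above; ring and wheel sink 10 mm per turn. At 14.0 the ring bears on the board and stops. Before that it turns easily (0.06 N m) and stays where left. One to two turns are missing at the start. The knob lies from the stud in direction -(wheel + rim) from the press's x axis.
- rim (a joint): How far (rad) the red rim, 130 mm across, with its knob is sprung clockwise ahead of the brass ring: it yields 1 rad per 6 N m (10 N at the knob: 0.1 rad) and springs back when let go. Near 0 while the ring turns freely; it rises once the ring bears on the board. Over 0.45 is forcing it.
- knob (a point): Black upright revolving crank knob on the rim of the handwheel, 24 mm across, 40 mm high, 58 mm from the stud's axis; it spins freely on its own pin, so it can be held fast while it is led round in a circle. The point is its centre, half-way up: 40 mm above the board when the ring touches the board, plus 10 mm per missing turn; one to two turns are missing at the start.
- water: Glass water bottle, 68 mm across, 210 mm high, standing at the far side, to the left of the stapler. Origin at its underside. To be left alone.
- mug: Blue mug, 80 mm across, 90 mm high, standing at the far side, to the right of the stapler. Origin at its underside. To be left alone.
- stapler: Red and black stapler, 130 x 34 x 45 mm, lying at the far side. Origin at its underside. To be left alone.
Not all that is in view belongs to the job. Of the things that look like the part that bears mat_top, the smallest one is meant.

How it is judged:
By the outcome, as a careful person would: the job done as asked, in the order asked, and still so for the second after the job is handed in, with the robot touching nothing.
It also fails if it takes over 72 s, if anything falls off the work surface, if the arm or the gripper's body presses on something with over 40 N, if the wrist force passes 120 N, or if a joint passes its speed limit or range.

## Robot

A 6-joint arm with a two-finger parallel gripper is mounted at the origin on the work surface. World frame = base frame: x ahead of the robot, y to its left, z up, the work surface at z = 0. Lengths are in m, angles in rad, forces in N, time in s.
With the tool pointing down it reaches from about 0.35 to 0.725 m from the base axis. Payload 4.3 kg.
Tool frame: the origin (TCP) lies midway between the tips of the shut fingers; the grasp point (between the pads) lies 19 mm behind it; x points along the fingers, z is the direction in which the jaws open and shut, and the axes are right-handed (so a half turn about x gives the same grasp; the last joint's range is limited). The gripper opens to 85 mm and grips with 20 to 120 N. Pads are 22 mm wide; open, the fingers measure 114 mm over their backs; the gripper's body (76 mm by 85 mm) begins 54 mm behind the grasp point. The pads swing forward as they close: fully open they stand 13 mm farther back than shut.
Start: joints at [-1.385, 0.377, 0.081, 1.274, 0, 1.46], TCP at [0.168, -0.55, 0.231] pointing down, gripper open.
Joint ranges: [-2.72, 2.72], [-0.84, 1.66], [-1.02, 1.22], [-1.77, 2.12], [-1.37, 1.28], [-3.14, 3.14]. Speed limits (rad/s): [2.57, 2.57, 3.14, 3.14, 3.14, 3.14].

## Interface

Orientations are given as [roll, pitch, yaw] about the fixed x, y, z axes, in that order (R = Rz(yaw) Ry(pitch) Rx(roll)).
In Python, from plant import ctrl gives the robot as it stands.
- The arm moves only by the tool play_rows, never from a script. Its arguments are lists of equal length, an entry for each row: "grip": the closure, from 0 (fully open) to 1 (shut); "translation": the shift along the tool's x, y, z in cm, a list of three; "spin": the turn about the tool's x in rad. A call has 1 to 12 rows; each row shifts and turns the commanded pose from where the row before left it, along the tool's axes as they then stand; what a row does not reach is not made up. A row lasts 1/12 s, in which the tool goes at most 41.7 mm and 7.16 degrees, less where a joint would pass 70% of its speed; a pose out of reach is approached as far as the arm can. A call is refused whole if a number of a shift passes 4.17 or a number of a turn 0.125, either way. A call with a gripper value outside its range is refused whole. The fingers move at their own pace and stop on an object; "force" is the grip in N (left out, the last holds). Time passes only in rows, so rows that do not move let the fingers close. It gives the time, the measured TCP pose, the force and the opening at its end, in the units of the state.
- ctrl.observe(): the state, without advancing time (a new reading comes with each control period).
- ctrl.read_camera(name): name is "side" or "top" or "wrist"; returns a dict with "color" (384x512x3 uint8, red, green, blue), "mtx" (3x3 intrinsics, pixels), "k1" (the pictures are not rectified: a ray, as slopes to the right and down, at radius r is drawn at 1 + k1 r^2 times it, then the intrinsics apply), "world_to_cam" (4x4, takes a point from world to camera coordinates). Camera axes: x right, y down, z forward; pixel columns grow to the right and rows downward; lengths in m; the calibration is good to about 2 mm. A picture is of the moment at which its call begins. There is no depth.
- ctrl.sign_off(): hands the job in, once; it reports no verdict.
The state is a dict: "clock": time; "joints": joint angles; "joint_velocities": joint speeds; "joint_efforts": joint torques, N m; "tool_pos": TCP position; "tool_rot": TCP orientation; "ft_force": force on the tool from outside, world axes, zero at the start; "torque": the same for the moment, N m; "gripper_width": opening from 0.0 (shut) to 1.0 (fully open).
Only numpy, scipy, OpenCV 4.12 (cv2) and the standard library are available. Lean on these libraries where they do the work, as an engineer would, in place of code of your own. Each camera call takes 0.05 s, during which the arm holds its last target.

## Working session

There is one attempt and no reset: what is moved stays moved. The work goes in short steps, Python scripts to look and compute and a tool call to move; the robot and the scene stay as the last step left them, time stands still between calls to the robot, and variables do not carry over. Pictures are saved under pics/ and viewed, and the job is handed in when it is done.

Besides the shell and the picture viewer there is one more tool, called after ">>>" in YAML: its name, and indented under it one key for each argument. play_rows: Moves the arm, as the interface text tells. Its arguments: {"type":"object","properties":{"grip":{"type":"array"},"translation":{"type":"array"},"spin":{"type":"array"},"force":{"type":"number"}},"required":["grip","translation","spin"]}

```bash
ls; mkdir -p pics
python3 - <<'E'
from plant import ctrl
import cv2
print(ctrl.observe())
for n in ("side","top","wrist"):
    c=ctrl.read_camera(n); cv2.imwrite(f"pics/{n}0.png",c["color"][:,:,::-1]); print(n,c["mtx"].tolist(),c["k1"],c["world_to_cam"].round(4).tolist())
E
```

```text
pics
{'clock': 0.0, 'joints': array([-1.38527145e+00,  3.78105298e-01,  7.96277588e-02,  1.27438414e+00,
       -1.09874008e-05,  1.46046753e+00]), 'joint_velocities': array([-1.32028580e-03, -2.87032019e-04,  9.34198699e-04, -4.53882196e-06,
       -8.79993652e-05, -1.29452285e-03]), 'joint_efforts': array([ 1.00778394e-03, -4.63604915e+01,  2.69875932e+01,  2.07673351e-02,
       -3.98959185e-05, -2.05654075e-06]), 'tool_pos': array([ 0.167511  , -0.54937938,  0.23033747]), 'tool_rot': array([3.03658366, 1.56873094, 1.76164102]), 'ft_force': array([-0.03775347,  0.58067985, -0.56696856]), 'torque': array([ 0.00048089,  0.0187662 , -0.02678795]), 'gripper_width': 0.9982334151662678}
side [[399.9633068498424, 0.0, 258.59060383082874], [0.0, 399.9633068498424, 190.17116805210867], [0.0, 0.0, 1.0]] -0.10122401617776083 [[-0.9992, -0.0399, 0.0047, 0.5033], [-0.0262, 0.5586, -0.8291, 0.0779], [0.0304, -0.8285, -0.5591, 1.3456], [0.0, 0.0, 0.0, 1.0]]
top [[374.223133940073, 0.0, 249.8367556936021], [0.0, 374.223133940073, 189.1142287661496], [0.0, 0.0, 1.0]] -0.09710589681304409 [[0.0269, -0.9995, 0.0134, 0.0171], [-0.9891, -0.0286, -0.1444, 0.5315], [0.1447, -0.0094, -0.9894, 1.09], [0.0, 0.0, 0.0, 1.0]]
wrist [[319.4326082594568, 0.0, 248.41274561276774], [0.0, 319.4326082594568, 191.56765105198102], [0.0, 0.0, 1.0]] -0.07435054341070986 [[0.2921, -0.9564, -0.0022, -0.5749], [-0.9135, -0.2797, 0.2956, -0.0396], [-0.2833, -0.0844, -0.9553, 0.3795], [0.0, 0.0, 0.0, 1.0]]
```

View pics/side0.png

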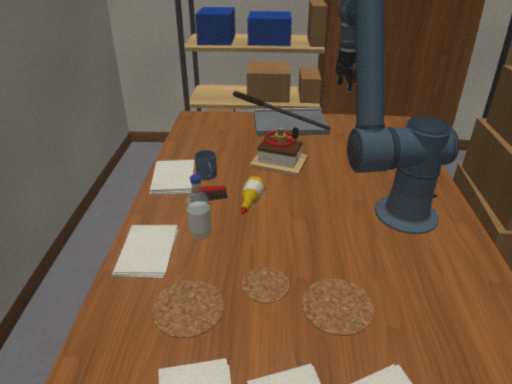

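View pics/top0.png

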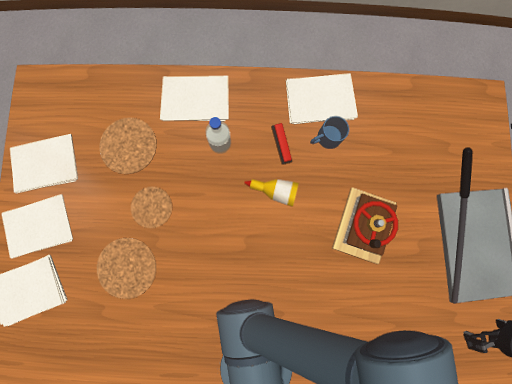

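View pics/wrist0.png

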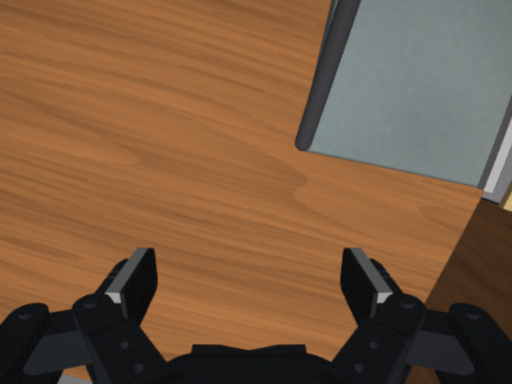

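Three mats appear in the top view, at (128,145), (152,207) and (126,268). The middle one looks smallest. The bottle lies at (272,190) with its nozzle pointing left, and the press wheel is at (378,223) with its knob at (376,244). Next I'll measure all of these.

```bash
cat > h.py <<'E'
import numpy as np, cv2
from plant import ctrl
def cam(n):
    c=ctrl.read_camera(n); c["name"]=n; return c
def ray(c,px):
    u=cv2.undistortPoints(np.array(px,float).reshape(-1,1,2),c["mtx"],np.array([c["k1"],0,0,0.])).reshape(-1,2)
    T=c["world_to_cam"];R=T[:3,:3];t=T[:3,3]
    d=np.c_[u,np.ones(len(u))]@R
    return -R.T@t,d
def onz(c,px,z):
    o,d=ray(c,px); s=(z-o[2])/d[:,2]; return o+d*s[:,None]
def tri(c1,p1,c2,p2):
    A=[];b=[]
    for c,p in((c1,p1),(c2,p2)):
        o,d=ray(c,[p]);d=d[0]/np.linalg.norm(d[0]);P=np.eye(3)-np.outer(d,d);A.append(P);b.append(P@o)
    x=np.linalg.lstsq(np.vstack(A),np.hstack(b),rcond=None)[0]
    return x
def proj(c,X):
    T=c["world_to_cam"];rv=cv2.Rodrigues(T[:3,:3])[0]
    return cv2.projectPoints(np.array(X,float).reshape(-1,1,3),rv,T[:3,3],c["mtx"],np.array([c["k1"],0,0,0.]))[0].reshape(-1,2)
def mask(c,lo,hi):
    return cv2.inRange(cv2.cvtColor(c["color"],cv2.COLOR_RGB2HSV),lo,hi)
def crop(c,x0,x1,y0,y1,k,fn):
    im=c["color"][y0:y1,x0:x1,::-1]
    cv2.imwrite(fn,cv2.resize(im,None,fx=k,fy=k,interpolation=cv2.INTER_CUBIC))
def blobs(m,amin=10):
    n,l,s,ce=cv2.connectedComponentsWithStats(m)
    return [(s[i].tolist(),ce[i].round(1).tolist()) for i in range(1,n) if s[i][4]>=amin]
E
python3 - <<'E'
from h import *
t=cam("top"); s=cam("side")
crop(t,90,310,110,310,3,"pics/t1.png")
crop(t,320,420,170,280,5,"pics/t2.png")
crop(s,240,330,115,220,5,"pics/s1.png")
# mats: cork vs table
hsv=cv2.cvtColor(t["color"],cv2.COLOR_RGB2HSV)
for p in((152,207),(128,145),(126,268),(200,260),(290,185),(265,187),(248,183),(360,220)): print(p,hsv[p[1]-1:p[1]+2,p[0]-1:p[0]+2].reshape(-1,3).mean(0).round())
print("red",blobs(mask(t,(0,180,80),(6,255,255)),8))
print("yel",blobs(mask(t,(20,150,120),(35,255,255)),15))
E
```

```text
(152, 207) [ 14. 140. 195.]
(128, 145) [ 14. 139. 193.]
(126, 268) [ 14. 140. 193.]
(200, 260) [ 13. 171. 178.]
(290, 185) [ 20.  45. 222.]
(265, 187) [ 23. 234. 215.]
(248, 183) [  2. 223. 176.]
(360, 220) [ 12. 167. 109.]
red [([275, 123, 17, 39, 317], [282.7, 142.1]), ([245, 181, 6, 5, 21], [247.4, 182.5]), ([354, 201, 44, 45, 676], [375.2, 221.5])]
yel [([250, 180, 27, 19, 286], [264.1, 186.6]), ([288, 182, 10, 24, 130], [292.6, 193.6])]
```

View pics/t1.png

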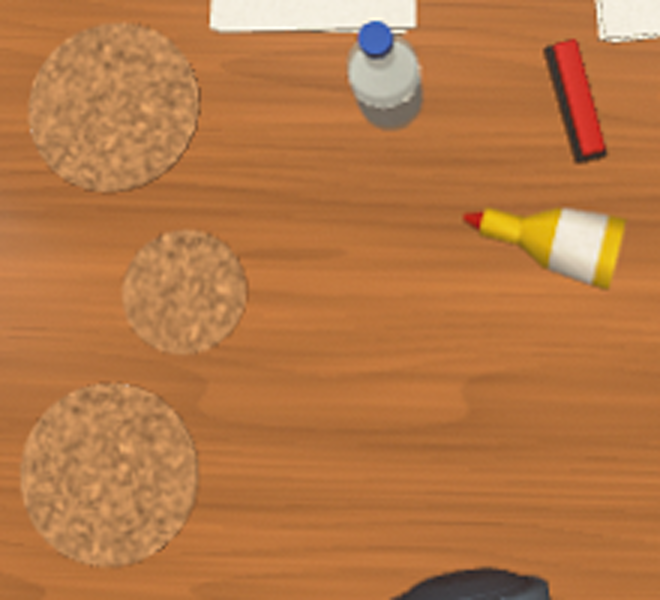

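View pics/t2.png

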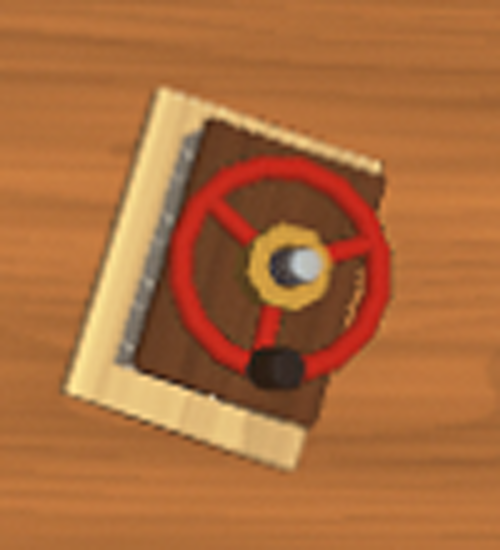

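View pics/s1.png

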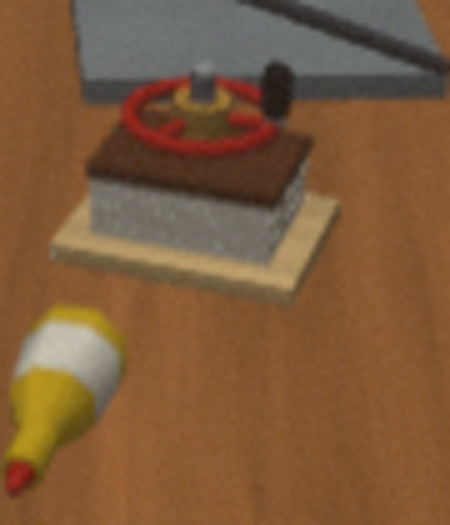

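The t1 crop confirms the choice: the mat at top pixel (152,207) is clearly the smallest, at about 41 px across against 56 and 58 for the others. The knob is at top (375,243.6) and side (295.4,133), and the stud tip is at crop t2 (305,262), which is top (381,222).

Run:
```python
from h import *
t=cam("top"); s=cam("side")
# mats
for c,seeds in((t,((152,207),(128,145),(126,268))),(s,((265,284),(188,307),(338,305)))):
    lab=cv2.cvtColor(c["color"],cv2.COLOR_RGB2HSV)
    m=cv2.inRange(cv2.GaussianBlur(lab,(5,5),0),(5,100,150),(25,157,255))
    for p in seeds:
        best=None
        n,l,st,ce=cv2.connectedComponentsWithStats(cv2.morphologyEx(m,cv2.MORPH_OPEN,np.ones((5,5))))
        i=l[p[1],p[0]]
        if i==0: print("no",p); continue
        cn=cv2.findContours((l==i).astype(np.uint8),cv2.RETR_EXTERNAL,cv2.CHAIN_APPROX_NONE)[0][0].reshape(-1,2)
        X=onz(c,cn,0.004)[:,:2]
        (cx,cy),r=cv2.minEnclosingCircle(X.astype(np.float32))
        e=cv2.fitEllipse(X.astype(np.float32))
        print(c["name"],p,"ell",np.round(e[0],4),np.round(e[1],4), "R",np.hypot(*e[0]).round(3))
# knob, stud
k=tri(t,(375,243.6),s,(295.4,133)); print("knob",k.round(4),proj(t,k).round(1),proj(s,k).round(1))
st=tri(t,(381.2,222.6),s,(280.7,128)); print("studtop",st.round(4),proj(t,st).round(1),proj(s,st).round(1), onz(t,[(381.2,222.6)],.155).round(4), onz(s,[(280.7,128)],.155).round(4))
# bottle: mask yellow/white/red in top and side
for c,(x0,x1,y0,y1) in((t,(240,305,170,215)),(s,(232,270,170,216))):
    h=cv2.cvtColor(c["color"],cv2.COLOR_RGB2HSV)
    m=cv2.inRange(h,(18,120,110),(38,255,255))|cv2.inRange(h,(0,0,120),(180,95,255))
    r=cv2.inRange(h,(0,195,90),(7,255,255))
    q=np.zeros_like(m);q[y0:y1,x0:x1]=(m|0)[y0:y1,x0:x1]
    b=blobs(q,20);print(c["name"],b)
    q2=np.zeros_like(m);q2[y0:y1,x0:x1]=r[y0:y1,x0:x1]; print("red",blobs(q2,5))
    cn=max(cv2.findContours(q,cv2.RETR_EXTERNAL,cv2.CHAIN_APPROX_NONE)[0],key=len).reshape(-1,2)
    print(onz(c,cn,.03)[:,:2].min(0),onz(c,cn,.03)[:,:2].max(0), cv2.minAreaRect(onz(c,cn,.03)[:,:2].astype(np.float32)))
```

```text
top (152, 207) ell [0.4714 0.3369] [0.127  0.1275] R 0.579
top (128, 145) ell [0.6669 0.426 ] [0.1836 0.1853] R 0.791
top (126, 268) ell [0.2834 0.4035] [0.1831 0.1843] R 0.493
no (265, 284)
no (188, 307)
no (338, 305)
knob [ 0.375 -0.314  0.137] [[375.  243.8]] [[295.3 133. ]]
studtop [ 0.4321 -0.3274  0.1504] [[381.2 222.7]] [[280.6 128. ]] [[ 0.4322 -0.3258  0.155 ]] [[ 0.432  -0.3175  0.155 ]]
top [([250, 179, 49, 27, 800], [277.1, 189.7])]
red [([245, 181, 6, 5, 22], [247.4, 182.6])]
[ 0.48685309 -0.11476185] [0.56572001 0.03179423] ((0.5366204977035522, -0.03871545195579529), (0.1423468440771103, 0.07404524832963943), 76.6253890991211)
side [([240, 176, 25, 32, 463], [251.3, 189.9])]
red [([241, 208, 6, 5, 18], [243.3, 209.7])]
[ 0.48833056 -0.16482839] [0.56451546 0.03103893] ((0.5271542072296143, -0.06615997850894928), (0.19881321489810944, 0.07407739013433456), 86.24854278564453)
```

```bash
python3 - <<'E'
from h import *
t=cam("top")
red=onz(t,[(247.4,182.6)],.0235)[0]
a=np.radians(76.625);d=np.array([np.cos(a),np.sin(a)]);c=np.array([.5366,-.0387])
print("red",red.round(4),"along/perp",(red[:2]-c)@d,(red[:2]-c)@[-d[1],d[0]])
# column slices of yellow contour: midline of neck at z .0255, body at .033
h=cv2.cvtColor(t["color"],cv2.COLOR_RGB2HSV)
m=cv2.inRange(h,(18,120,110),(38,255,255))|cv2.inRange(h,(0,0,120),(180,95,255))
P=[]
for u in range(250,299,3):
    v=np.where(m[170:215,u])[0]+170
    z=.0255 if u<263 else .032
    X=onz(t,[(u,v.min()-.5),(u,v.max()+.5)],z); P.append(X.mean(0)); print(u,v.min(),v.max(),X.mean(0).round(4),np.linalg.norm(X[0]-X[1]).round(4))
E
python3 -c "
import sys;sys.path.insert(0,'.')
from h import *
c=cam('top');crop(c,240,305,170,215,10,'pics/t3.png')"
```

```text
red [0.5529 0.0398 0.0235] along/perp 0.08015452318095238 0.002295528160549627
250 184 188 [0.5423 0.0316 0.0255] 0.0155
253 179 188 [0.5503 0.0226 0.0255] 0.031
256 180 189 [0.5475 0.0134 0.0255] 0.0309
259 181 190 [0.5447 0.0041 0.0255] 0.0309
262 182 191 [ 0.5418 -0.0051  0.0255] 0.0309
265 182 193 [ 0.538 -0.014  0.032] 0.0369
268 181 196 [ 0.5353 -0.0232  0.032 ] 0.0491
271 180 198 [ 0.534  -0.0323  0.032 ] 0.0583
274 180 199 [ 0.5328 -0.0415  0.032 ] 0.0614
277 180 200 [ 0.5315 -0.0506  0.032 ] 0.0644
280 180 201 [ 0.5303 -0.0598  0.032 ] 0.0675
283 180 202 [ 0.529 -0.069  0.032] 0.0705
286 181 204 [ 0.5247 -0.0781  0.032 ] 0.0735
289 181 205 [ 0.5234 -0.0873  0.032 ] 0.0766
292 183 205 [ 0.5206 -0.0965  0.032 ] 0.0704
295 182 197 [ 0.5346 -0.1055  0.032 ] 0.0492
298 183 183 [ 0.5548 -0.1145  0.032 ] 0.0031
```

View pics/t3.png

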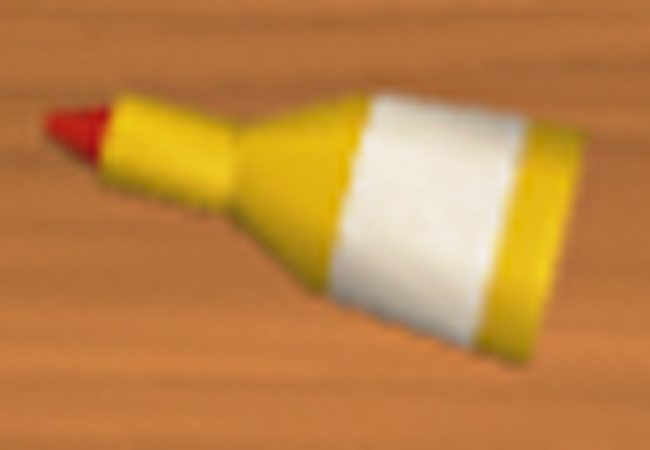

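Run:
```python
from h import *
t=cam("top");f=lambda x,y:(240+(x+.5)/10-.5,170+(y+.5)/10-.5)
A=onz(t,[f(108,140)],.024)[0];B=onz(t,[f(234,165)],.027)[0];F=onz(t,[f(557,246)],.035)[0];N=onz(t,[f(171,152)],.0255)[0]
print(A,B,N,F,np.linalg.norm(A-B),np.linalg.norm(F-N))
for p,q in((F,N),(F,A),(B,A)): d=p-q; print(np.degrees(np.arctan2(-d[1],-d[0])))
o=ctrl.observe(); 
from scipy.spatial.transform import Rotation as R
M=R.from_euler("xyz",o["tool_rot"]).as_matrix(); print(o["tool_pos"],M.round(3))
```

```text
[0.55014403 0.03070335 0.024     ] [ 0.54305636 -0.00791438  0.027     ] [0.54674939 0.01136911 0.0255    ] [ 0.51985241 -0.10597999  0.035     ] 0.03937720244701103 0.12076634059812778
77.09051400873307
77.50413264793549
79.60001543806314
[ 0.16762531 -0.55004895  0.23129217] [[ 0.     0.957  0.292]
 [-0.     0.292 -0.957]
 [-1.    -0.     0.   ]]
```

>>> play_rows:
  grip: [0,0,0,0,0,0,0,0,0]
  translation:
    - [0,0,0]
    - [0,0,0]
    - [0,0,0]
    - [0,0,0]
    - [0,0,0]
    - [0,0,0]
    - [0,0,0]
    - [0,0,0]
    - [0,0,0]
  spin: [-0.117,-0.117,-0.117,-0.117,-0.117,-0.117,-0.117,-0.117,-0.117]
  force: 20

```text
clock: 1.25
tool_pos: [0.1676, -0.5501, 0.2314]
tool_rot: [-1.312, 1.571, -1.528]
ft_force: [0.6, -0.6, -0.1]
gripper_width: 1.0
```

>>> play_rows:
  grip: [0,0,0,0,0,0,0,0,0,0,0,0]
  translation:
    - [0,3.6,1.4]
    - [0,3.6,1.4]
    - [0,3.6,1.4]
    - [0,3.6,1.4]
    - [0,3.6,1.4]
    - [0,3.6,1.4]
    - [0,3.6,1.4]
    - [0,3.6,1.4]
    - [0,3.6,1.4]
    - [0,3.6,1.4]
    - [0,3.6,1.4]
    - [0,3.6,1.4]
  spin: [0,0,0,0,0,0,0,0,0,0,0,0]

```text
clock: 2.25
tool_pos: [0.4274, -0.1639, 0.2317]
tool_rot: [-0.407, 1.57, -0.629]
ft_force: [1.0, -0.9, -0.2]
gripper_width: 1.003
```

```bash
cat >> h.py <<'E'
from scipy.spatial.transform import Rotation as Rot
def need(target,yaw_z=None):
    o=ctrl.observe();M=Rot.from_euler("xyz",o["tool_rot"]).as_matrix()
    y=np.degrees(np.arctan2(M[1,2],M[0,2]))
    print("t",round(o["clock"],2),"tcp",o["tool_pos"].round(4),"down",M[:,0].round(3),"zyaw",y.round(2),"q",o["joints"].round(2),"F",o["ft_force"].round(1),"w",round(o["gripper_width"],3))
    print("shift tool cm",(M.T@(np.array(target)-o["tool_pos"])*100).round(2))
    if yaw_z is not None: print("spin",np.radians((y-yaw_z+180)%360-180).round(3))
E
python3 -c "
from h import *
need([.5465,.0115,.15],-12.7)"
```

```text
t 2.25 tcp [ 0.4274 -0.1639  0.2317] down [ 0.001 -0.001 -1.   ] zyaw -12.72 q [-0.5   0.14 -0.23  1.2  -0.    1.29] F [ 1.  -0.9 -0.2] w 1.003
shift tool cm [ 8.16 19.74  7.74]
spin -0.0
```

>>> play_rows:
  grip: [0,0,0,0,0,0,0,0]
  translation:
    - [1.3,3.3,1.3]
    - [1.3,3.3,1.3]
    - [1.3,3.3,1.3]
    - [1.3,3.3,1.3]
    - [1.3,3.3,1.3]
    - [1.3,3.3,1.3]
    - [0,0,0]
    - [0,0,0]
  spin: [0,0,0,0,0,0,0,0]

```text
clock: 2.92
tool_pos: [0.5462, 0.0118, 0.1522]
tool_rot: [-2.861, 1.569, -3.08]
ft_force: [0.0, -0.8, 0.3]
gripper_width: 1.0
```

```bash
python3 -c "
from h import *
need([.5465,.0115,.0065],-12.7)
c=cam('wrist');cv2.imwrite('pics/w1.png',c['color'][:,:,::-1])
print(proj(c,[[.5465,.0115,.0255],[.5465,.0115,.15]]))"
```

```text
t 2.92 tcp [0.5462 0.0118 0.1522] down [-0.002 -0.    -1.   ] zyaw -12.53 q [-0.09  0.36 -0.16  1.06 -0.    1.7 ] F [ 0.  -0.8  0.3] w 1.0
shift tool cm [14.57 -0.02  0.06]
spin 0.003
[[249.37917863 181.90687162]
 [249.59712759 248.08022811]]
```

View pics/w1.png

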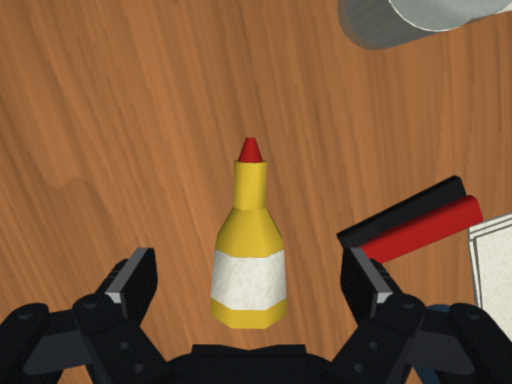

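>>> play_rows:
  grip: [0,0,0,0,0,0]
  translation:
    - [2.9,0.1,0]
    - [2.9,0.1,0]
    - [2.9,0.1,0]
    - [2.9,0,0]
    - [2.9,0,0]
    - [0,0,0]
  spin: [0,0,0,0,0,0]

```text
clock: 3.47
tool_pos: [0.5421, 0.0121, 0.0041]
tool_rot: [-2.958, 1.562, 3.101]
ft_force: [-1.7, -0.1, -0.6]
gripper_width: 0.999
```

>>> play_rows:
  grip: [1,1,1,1,1,1,1,1,1,1]
  translation:
    - [0,0,0]
    - [0,0,0]
    - [0,0,0]
    - [0,0,0]
    - [0,0,0]
    - [0,0,0]
    - [0,0,0]
    - [0,0,0]
    - [0,0,0]
    - [0,0,0]
  spin: [0,0,0,0,0,0,0,0,0,0]
  force: 20

```text
clock: 4.3
tool_pos: [0.5476, 0.0135, 0.0088]
tool_rot: [0.478, 1.569, 0.257]
ft_force: [0.8, 2.8, 5.8]
gripper_width: 0.317
```

```bash
python3 -c "
from h import *
need([.5465,.0115,.0065],-12.7)
c=cam('wrist');cv2.imwrite('pics/w2.png',c['color'][:,:,::-1])"
```

```text
t 4.3 tcp [0.5476 0.0135 0.0088] down [ 0.001  0.    -1.   ] zyaw -12.7 q [-0.09  0.49 -0.36  0.72  0.    1.7 ] F [0.8 2.8 5.8] w 0.317
shift tool cm [ 0.23 -0.22 -0.07]
spin -0.0
```

View pics/w2.png

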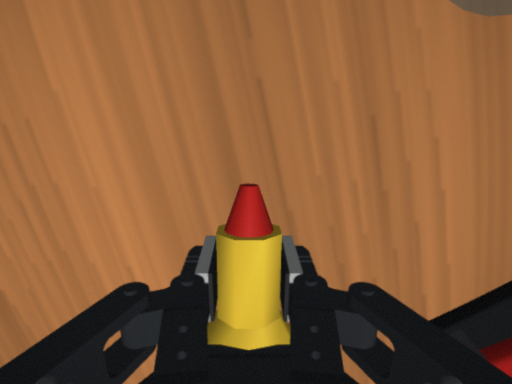

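>>> play_rows:
  grip: [1,1,1,1,1,1]
  translation:
    - [-0.6,-0.1,0]
    - [-0.6,-0.1,0]
    - [-0.6,-0.2,0]
    - [-0.6,-0.2,0]
    - [-0.6,-0.3,0]
    - [0,0,0]
  spin: [0,0,0,0,0,0]

```text
clock: 4.85
tool_pos: [0.5457, 0.0036, 0.0396]
tool_rot: [-0.176, 1.569, -0.398]
ft_force: [0.6, -0.5, -2.4]
gripper_width: 0.324
```

```bash
python3 -c "
from h import *
need([.5465,.0115,.0065],-12.7)
c=cam('side');crop(c,210,310,130,230,6,'pics/s2.png')
c=cam('wrist');cv2.imwrite('pics/w3.png',c['color'][:,:,::-1])"
```

```text
t 4.85 tcp [0.5457 0.0036 0.0396] down [ 0.002 -0.001 -1.   ] zyaw -12.76 q [-0.11  0.45 -0.33  0.79 -0.    1.68] F [ 0.6 -0.5 -2.4] w 0.324
shift tool cm [ 3.31  0.79 -0.1 ]
spin -0.001
```

View pics/s2.png

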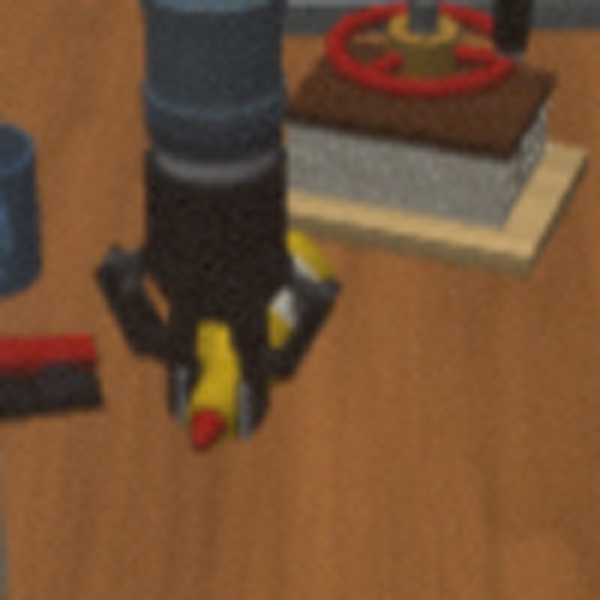

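View pics/w3.png

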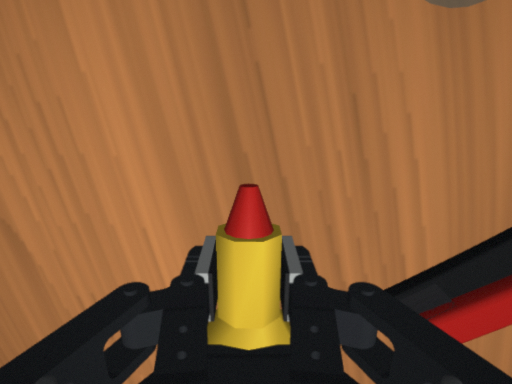

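The wrist view shows the neck firmly between the pads. Side crop s2 shows the bottle still level after lifting, so the 20 N grip holds it stiff against gravity. I'll lift it higher and try brisk vertical reversals to make it swing down to hanging.

>>> play_rows:
  grip: [1,1,1,1,1,1,1,1,1,1,1,1]
  translation:
    - [-4,0,0]
    - [-4,0,0]
    - [-4,0,0]
    - [-4,0,0]
    - [4,0,0]
    - [4,0,0]
    - [-4,0,0]
    - [-4,0,0]
    - [4,0,0]
    - [4,0,0]
    - [-4,0,0]
    - [-4,0,0]
  spin: [0,0,0,0,0,0,0,0,0,0,0,0]

```text
clock: 5.95
tool_pos: [0.5236, 0.0069, 0.1815]
tool_rot: [-3.024, 1.525, 3.037]
ft_force: [2.4, -0.0, -1.1]
gripper_width: 0.322
```

```bash
python3 -c "
from h import *
need([.5465,.0115,.0065],-12.7)
c=cam('side');crop(c,210,310,80,220,4,'pics/s3.png')
c=cam('wrist');cv2.imwrite('pics/w4.png',c['color'][:,:,::-1])"
```

```text
t 5.95 tcp [0.5236 0.0069 0.1815] down [-0.046  0.005 -0.999] zyaw -12.72 q [-0.11  0.33 -0.11  1.17 -0.    1.68] F [ 2.4 -0.  -1.1] w 0.322
shift tool cm [17.38  1.05  2.93]
spin -0.0
```

View pics/s3.png

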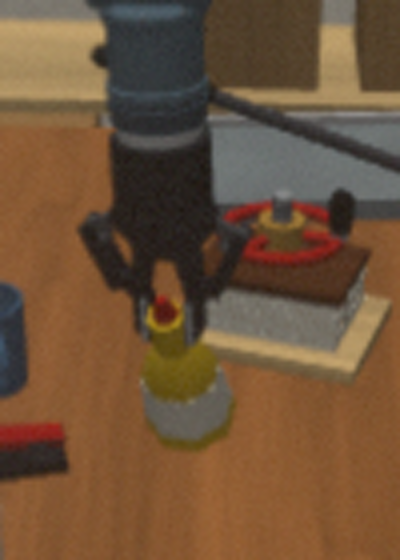

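View pics/w4.png

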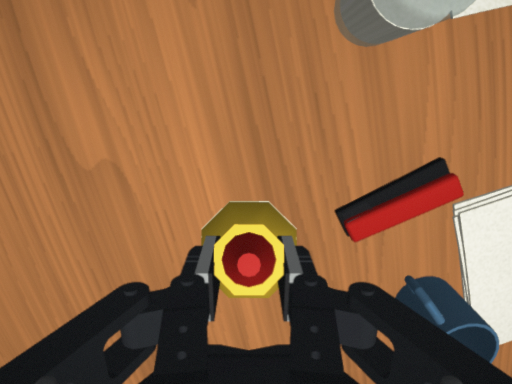

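The bottle swung down and now hangs roughly upright. The nozzle tip in the wrist view is at (249,265). I'll let it settle and measure the tilt.

>>> play_rows:
  grip: [1,1,1,1,1,1]
  translation:
    - [0,0,0]
    - [0,0,0]
    - [0,0,0]
    - [0,0,0]
    - [0,0,0]
    - [0,0,0]
  spin: [0,0,0,0,0,0]
  force: 40

```text
clock: 6.55
tool_pos: [0.5449, 0.0044, 0.1978]
tool_rot: [-2.917, 1.57, -3.139]
ft_force: [0.1, 0.4, -1.8]
gripper_width: 0.317
```

```bash
python3 -c "
from h import *
need([.5465,.0115,.0065],-12.7)
c=cam('side');crop(c,210,310,80,220,5,'pics/s4.png')
c=cam('wrist');crop(c,180,320,180,340,4,'pics/w5.png')
o=ctrl.observe();M=Rot.from_euler('xyz',o['tool_rot']).as_matrix()
G=o['tool_pos']-.019*M[:,0]
print(G,proj(c,[G,G+[0,0,.017],G+[0,0,.037],G-[0,0,.123]]),proj(cam('side'),[G,G+[0,0,.037],G-[0,0,.123]]))"
```

```text
t 6.55 tcp [0.5449 0.0044 0.1978] down [-0.001 -0.    -1.   ] zyaw -12.72 q [-0.11  0.33 -0.08  1.17 -0.    1.68] F [ 0.1  0.4 -1.8] w 0.317
shift tool cm [19.13  0.73  0.02]
spin -0.0
[0.54494976 0.00444525 0.2170283 ] [[249.01269622 269.99487819]
 [249.05696883 292.92186832]
 [249.12493361 328.50574356]
 [248.85391154 189.22670349]] [[245.56235334 153.40517819]
 [245.4055762  142.73138087]
 [246.06057016 186.53893852]]
```

View pics/s4.png

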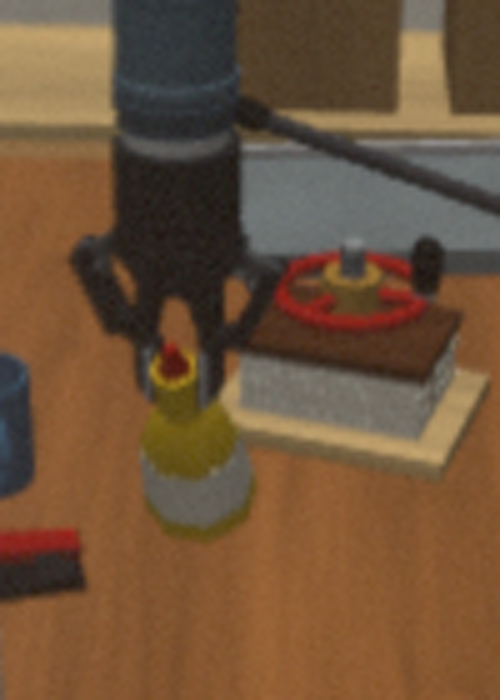

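View pics/w5.png

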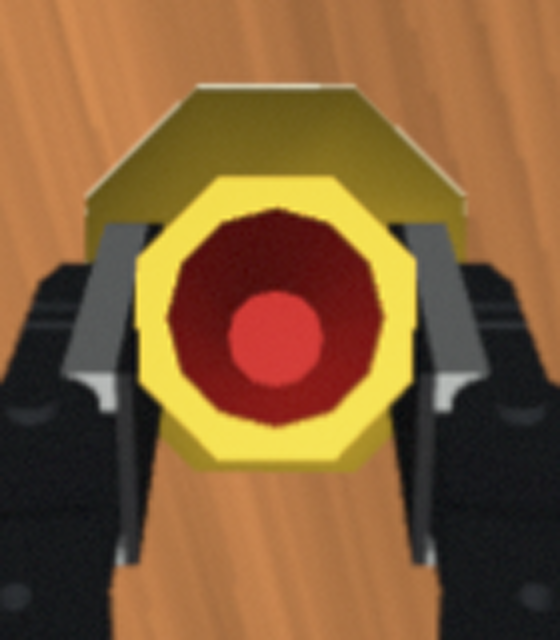

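```bash
cat > tilt.py <<'E'
from h import *
from scipy.optimize import least_squares
def fit(c,o,pts):
    # pts: (L, r, v) with r radius along +y side; plane of tool x(down)/y
    M=Rot.from_euler('xyz',o['tool_rot']).as_matrix();X,Y=M[:,0],M[:,1];G=o['tool_pos']-.019*X
    def f(p):
        th,oy,ox=p; a=-X*np.cos(th)+Y*np.sin(th); b=Y*np.cos(th)+X*np.sin(th); P=G+Y*oy+X*ox-.120*a
        return [proj(c,P+L*a+r*b)[0,1]-v for L,r,v in pts]
    s=least_squares(f,[0.2,0,0],x_scale=[.1,.01,.01]); return s.x,s.fun
E
python3 -c "
from tilt import *
c=cam('wrist');o=ctrl.observe()
y=lambda v:180+(v+.5)/4-.5
print(fit(c,o,[(.140,.014,y(176)),(.140,-.014,y(461)),(.160,0,y(337)),(.070,.0295,y(86))]))
"
```

```text
(array([0.42306888, 0.00319173, 0.00760813]), array([-0.13694947, -0.07720319,  0.13816825,  0.07767952]))
```

The wrist fit, with residuals under 0.2 px, gives a remaining lean of 0.42 rad toward tool +y. The lowest foot edge is therefore well ahead of the centre of mass. I'll carry the bottle over the mat, touch that edge down, and lead the neck back over it to upright.

>>> play_rows:
  grip: [1,1,1,1,1,1,1,1,1,1]
  translation:
    - [0,1,-0.4]
    - [0,2,-0.8]
    - [0,2,-0.8]
    - [0,2,-0.8]
    - [0,2,-0.8]
    - [0,2,-0.8]
    - [0,2,-0.8]
    - [0,2,-0.8]
    - [0,2,-0.8]
    - [0,2,-0.8]
  spin: [0,0,0,0,0,0,0,0,0,0]
  force: 40

```text
clock: 7.58
tool_pos: [0.512, 0.2083, 0.1984]
tool_rot: [1.877, 1.57, 1.655]
ft_force: [0.0, 0.4, -2.2]
gripper_width: 0.319
```

>>> play_rows:
  grip: [1,1,1,1,1,1,1,1,1,1,1]
  translation:
    - [0,2,-0.8]
    - [0,2,-0.8]
    - [0,2,-0.8]
    - [0,2,-0.8]
    - [0,2,-0.8]
    - [0,2,-0.8]
    - [0,2,-0.8]
    - [0,2,-0.8]
    - [0,0.8,-0.4]
    - [0,0,0]
    - [0,0,0]
  spin: [0,0,0,0,0,0,0,0,0,0,0]

```text
clock: 8.5
tool_pos: [0.4829, 0.3854, 0.1981]
tool_rot: [-1.38, 1.57, -1.601]
ft_force: [1.0, -0.5, -2.3]
gripper_width: 0.315
```

```bash
python3 -c "
from h import *
c0=np.array([.4714,.3369]);Y=np.array([.2198,.9755])
t=c0+.0492*Y
need([t[0],t[1],.1164],-12.7)
c=cam('wrist');crop(c,180,320,180,340,4,'pics/w6.png')
c=cam('side');crop(c,200,340,180,320,5,'pics/s6.png')"
```

```text
t 8.5 tcp [0.4829 0.3854 0.1981] down [-0.    -0.001 -1.   ] zyaw -12.66 q [ 0.57  0.48  0.15  1.24 -0.    2.36] F [ 1.  -0.5 -2.3] w 0.315
shift tool cm [ 8.17 -0.06 -0.06]
spin 0.001
```

View pics/w6.png

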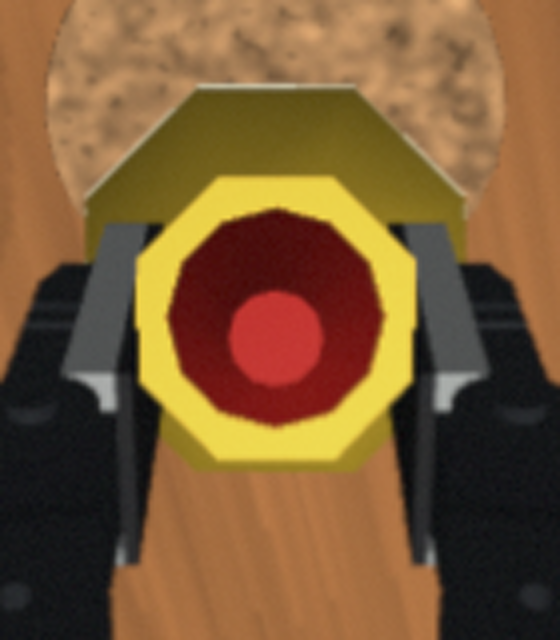

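View pics/s6.png

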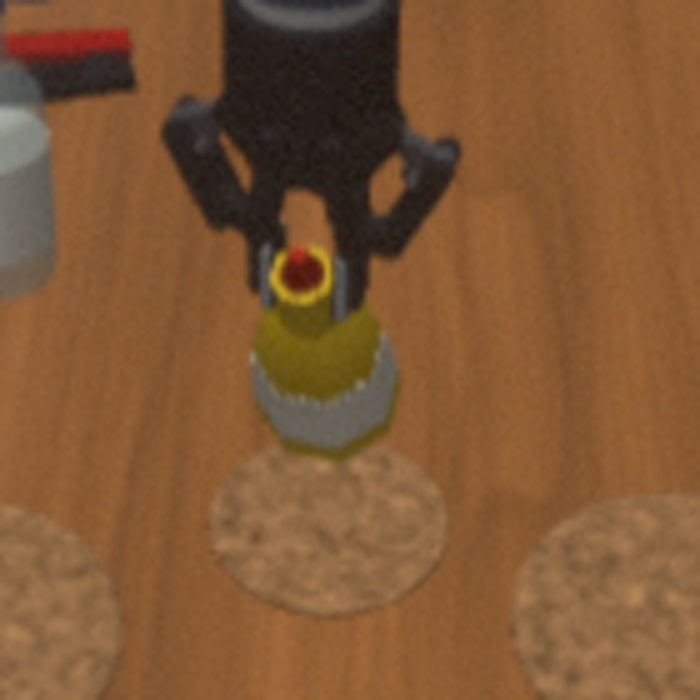

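>>> play_rows:
  grip: [1,1,1,1,1,1,1]
  translation:
    - [1.5,0,0]
    - [1.5,0,0]
    - [1.5,0,0]
    - [1.5,0,0]
    - [1,0,0]
    - [0.5,-0.1,-0.1]
    - [0,0,0]
  spin: [0,0,0,0,0,0,0]

```text
clock: 9.18
tool_pos: [0.4813, 0.3833, 0.1221]
tool_rot: [-2.286, 1.568, -2.509]
ft_force: [-0.8, 0.6, -3.4]
gripper_width: 0.315
```

>>> play_rows:
  grip: [1,1,1,1]
  translation:
    - [0.2,0,0]
    - [0.2,0,0]
    - [0,0,0]
    - [0,0,0]
  spin: [0,0,0,0]

```text
clock: 9.52
tool_pos: [0.4825, 0.3849, 0.1199]
tool_rot: [0.697, 1.57, 0.475]
ft_force: [0.7, -0.2, -1.1]
gripper_width: 0.317
```

>>> play_rows:
  grip: [1,1,1]
  translation:
    - [0.2,0,0]
    - [0,0,0]
    - [0,0,0]
  spin: [0,0,0]
  force: 20

```text
clock: 9.77
tool_pos: [0.4822, 0.3847, 0.1173]
tool_rot: [0.464, 1.571, 0.242]
ft_force: [-0.4, -0.5, -2.1]
gripper_width: 0.316
```

>>> play_rows:
  grip: [1,1,1]
  translation:
    - [0.1,0,0]
    - [0,0,0]
    - [0,0,0]
  spin: [0,0,0]

```text
clock: 10.02
tool_pos: [0.4824, 0.385, 0.117]
tool_rot: [0.918, 1.57, 0.696]
ft_force: [-1.0, -0.1, 3.8]
gripper_width: 0.319
```

>>> play_rows:
  grip: [1,1,1,1,1,1,1]
  translation:
    - [0,-0.4,0]
    - [0,-0.4,0]
    - [0,-0.4,0]
    - [0,-0.4,0]
    - [0,-0.4,0]
    - [0,0,0]
    - [0,0,0]
  spin: [0,0,0,0,0,0,0]

```text
clock: 10.6
tool_pos: [0.4788, 0.3657, 0.1175]
tool_rot: [1.027, 1.567, 0.805]
ft_force: [0.8, 2.8, 6.3]
gripper_width: 0.318
```

```bash
python3 -c "
from h import *
need([.4714,.3369,.1106],-12.7)
c=cam('wrist');crop(c,180,320,180,340,4,'pics/w7.png')"
```

```text
t 10.6 tcp [0.4788 0.3657 0.1175] down [ 0.002  0.003 -1.   ] zyaw -12.74 q [ 0.55  0.48 -0.06  1.03  0.    2.34] F [0.8 2.8 6.3] w 0.318
shift tool cm [ 0.68 -2.97 -0.08]
spin -0.001
```

View pics/w7.png

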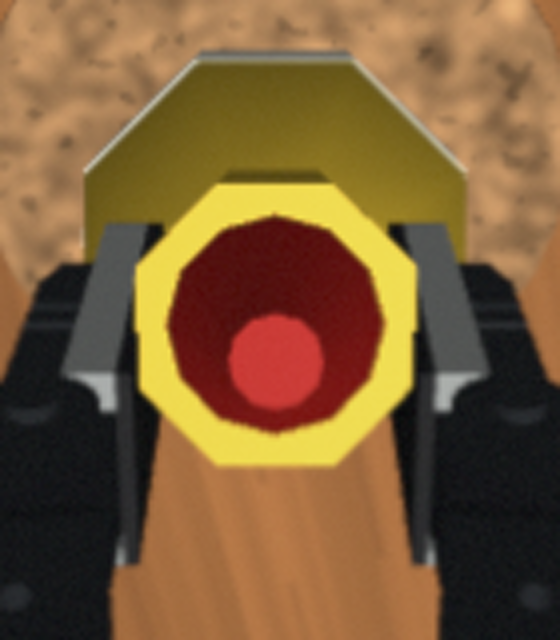

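It's pivoting: the tip has moved back in the wrist view and more of the shoulder shows. I'll carry on along the arc.

>>> play_rows:
  grip: [1,1,1,1,1,1,1]
  translation:
    - [0,-0.4,0]
    - [0,-0.4,0]
    - [0,-0.4,0]
    - [0.1,-0.4,0]
    - [0.1,-0.4,0]
    - [0,0,0]
    - [0,0,0]
  spin: [0,0,0,0,0,0,0]

```text
clock: 11.23
tool_pos: [0.4746, 0.3461, 0.1164]
tool_rot: [0.889, 1.567, 0.667]
ft_force: [-0.9, 2.5, 10.6]
gripper_width: 0.32
```

```bash
python3 -c "
from tilt import *
need([.4714,.3369,.1106],-12.7)
c=cam('wrist');crop(c,180,320,180,340,4,'pics/w8.png')"
```

```text
t 11.23 tcp [0.4746 0.3461 0.1164] down [ 0.003  0.003 -1.   ] zyaw -12.74 q [ 0.52  0.45 -0.11  1.01  0.    2.32] F [-0.9  2.5 10.6] w 0.32
shift tool cm [ 0.58 -0.97 -0.11]
spin -0.001
```

View pics/w8.png

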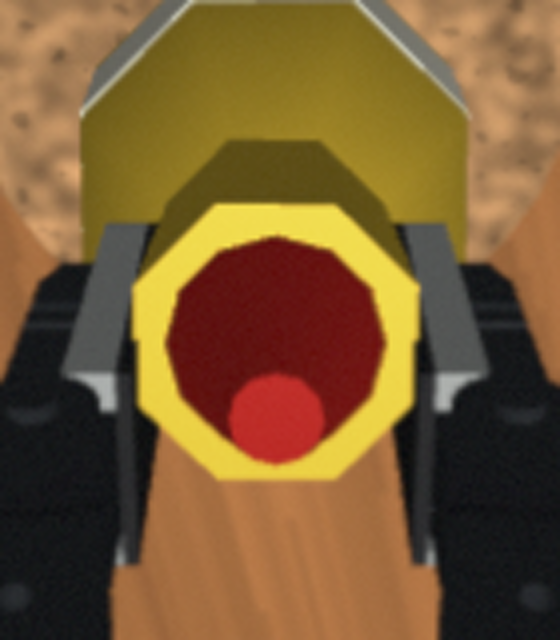

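```bash
python3 -c "
from tilt import *
c=cam('wrist');o=ctrl.observe()
y=lambda v:180+(v+.5)/4-.5
x,r=fit(c,o,[(.140,.014,y(203)),(.140,-.014,y(479)),(.160,0,y(419)),(.070,.0295,y(0))]);print(x,r)
th,oy,ox=x
s,k=np.sin(th),np.cos(th)
# 2D (Y,up) rel G
P0=np.array([oy,-ox])-.12*np.array([s,k]);E=P0+.035*np.array([k,-s]);print('E rel TCP',E+[0,.019], 'E abs z',o['tool_pos'][2]+E[1]+.019)
R=np.array([[k,-s],[s,k]]);print('upright E rel G',R@E, 'shift of G',E-R@E)
Y=np.array([.2198,.9755]);print('final centre',o['tool_pos'][:2]+Y*(E[0]-.035))
"
```

```text
[0.20645814 0.00578748 0.00655645] [-0.24701829 -0.20104399  0.29121418  0.15792182]
E rel TCP [ 0.01544484 -0.11218283] E abs z 0.004202648091135377
upright E rel G [ 0.0420086  -0.12523081] shift of G [-0.02656377 -0.00595202]
final centre [0.47030202 0.32705404]
```

>>> play_rows:
  grip: [1,1,1,1,1,1,1,1,1]
  translation:
    - [0.1,-0.4,0]
    - [0.1,-0.4,0]
    - [0.1,-0.4,0]
    - [0.1,-0.4,0]
    - [0.1,-0.4,0]
    - [0.1,-0.4,0]
    - [0,-0.2,0]
    - [0,0,0]
    - [0,0,0]
  spin: [0,0,0,0,0,0,0,0,0]

```text
clock: 12.08
tool_pos: [0.4687, 0.32, 0.1098]
tool_rot: [0.51, 1.568, 0.287]
ft_force: [-0.6, -0.4, 9.1]
gripper_width: 0.316
```

```bash
python3 -c "
from tilt import *
need([.4714,.3369,.1106],-12.7)
c=cam('wrist');crop(c,180,320,180,340,4,'pics/w9.png')
c=cam('side');crop(c,200,340,180,320,5,'pics/s9.png')"
```

```text
t 12.08 tcp [0.4687 0.32   0.1098] down [ 0.003  0.001 -1.   ] zyaw -12.75 q [ 0.49  0.42 -0.17  0.97 -0.    2.28] F [-0.6 -0.4  9.1] w 0.316
shift tool cm [-0.08  1.71 -0.11]
spin -0.001
```

View pics/w9.png

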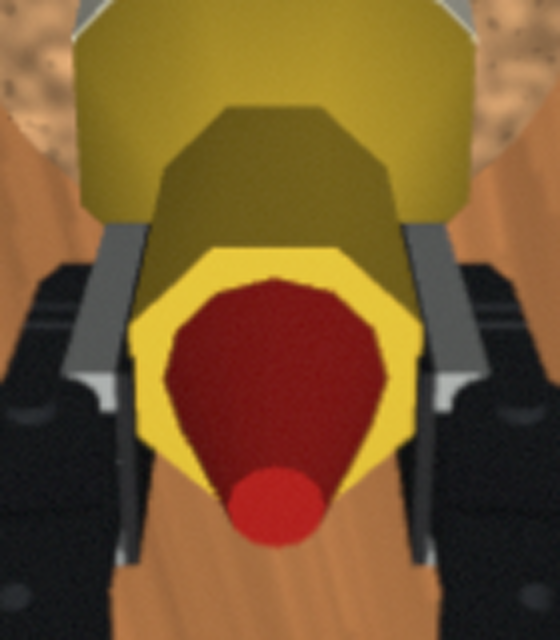

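View pics/s9.png

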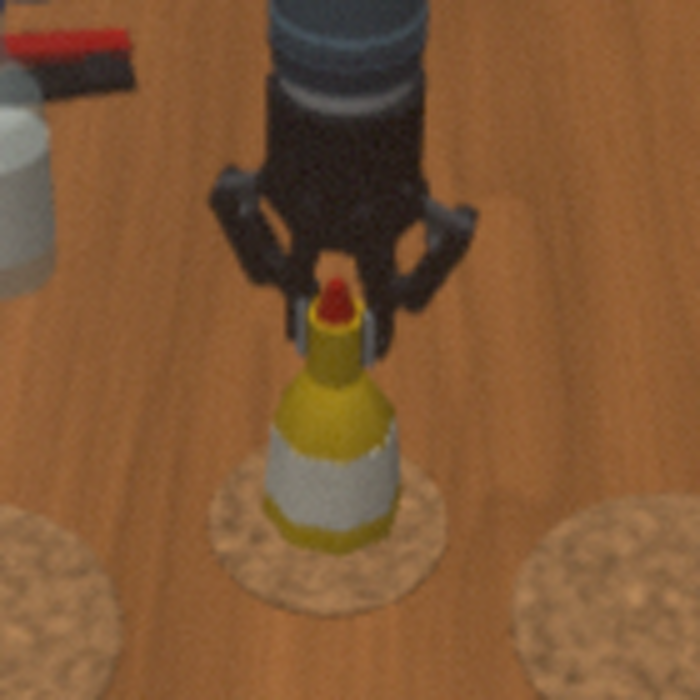

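```bash
python3 -c "
from tilt import *
c=cam('wrist');o=ctrl.observe()
y=lambda v:180+(v+.5)/4-.5
x,r=fit(c,o,[(.140,.014,y(247)),(.160,0,y(507)),(.1,.014,y(106))]);print(x,r)
th,oy,ox=x
s,k=np.sin(th),np.cos(th)
P0=np.array([oy,-ox])-.12*np.array([s,k]);
Y=np.array([.2198,.9755]);print('foot centre',o['tool_pos'][:2]+Y*P0[0],'z',o['tool_pos'][2]+.019+P0[1])
"
```

```text
[0.01004838 0.00704931 0.0046928 ] [-8.52651283e-14 -1.70530257e-13  2.55795385e-13]
foot centre [0.47000337 0.32573206] z 0.004172200314602206
```

Upright to within 0.6°, and the foot centre is about 11 mm from the mat centre, so it's wholly on the mat. I'll ease the downward press and release.

>>> play_rows:
  grip: [1,1,0.6,0.5,0.3,0,0,0]
  translation:
    - [-0.1,0,0]
    - [0,0,0]
    - [0,0,0]
    - [0,0,0]
    - [0,0,0]
    - [0,0,0]
    - [0,0,0]
    - [0,0,0]
  spin: [0,0,0,0,0,0,0,0]

```text
clock: 12.9
tool_pos: [0.4673, 0.32, 0.1089]
tool_rot: [-2.133, 1.57, -2.355]
ft_force: [-0.1, 0.1, 0.6]
gripper_width: 0.997
```

>>> play_rows:
  grip: [0,0,0,0,0,0,0,0]
  translation:
    - [-0.5,0,0]
    - [-1,0,0]
    - [-1.5,0,0]
    - [-2,0,0]
    - [-3,0,0]
    - [-3,0,0]
    - [-1,0,0]
    - [0,0,0]
  spin: [0,0,0,0,0,0,0,0]

```text
clock: 13.57
tool_pos: [0.4698, 0.3214, 0.2336]
tool_rot: [0.697, 1.563, 0.475]
ft_force: [-0.4, 1.2, -0.1]
gripper_width: 1.0
```

```bash
python3 -c "
from tilt import *
need([.375,-.314,.25],None)
c=cam('wrist');cv2.imwrite('pics/w10.png',c['color'][:,:,::-1])
c=cam('side');crop(c,180,340,180,320,5,'pics/s10.png')"
```

```text
t 13.57 tcp [0.4698 0.3214 0.2336] down [ 0.007  0.004 -1.   ] zyaw -12.71 q [ 0.49  0.36  0.06  1.26 -0.    2.28] F [-0.4  1.2 -0.1] w 1.0
shift tool cm [ -1.94 -64.06   4.75]
```

View pics/s10.png

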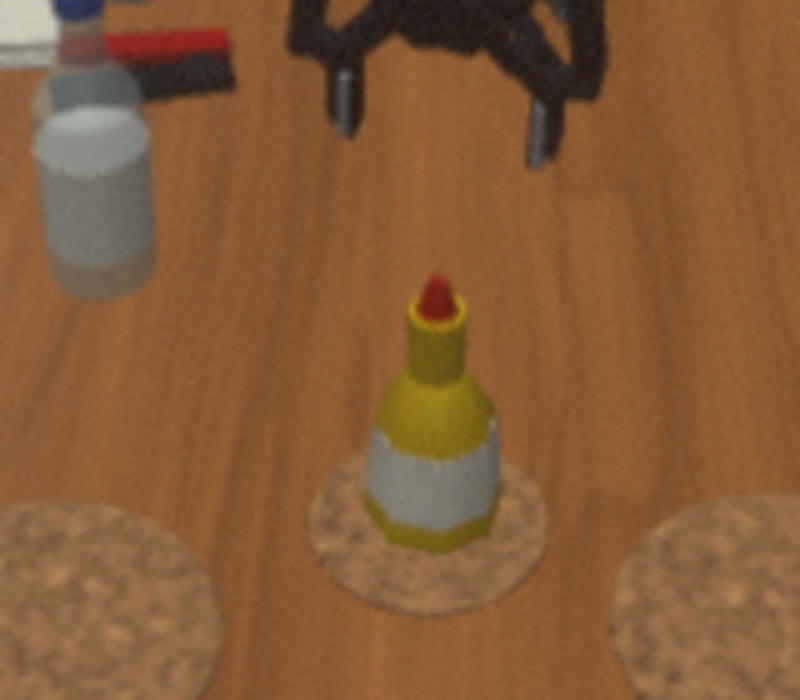

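View pics/w10.png

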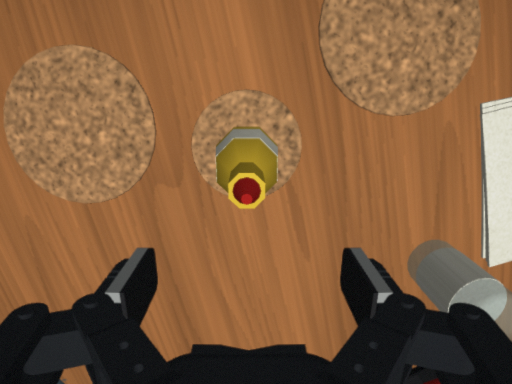

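The bottle stands free and upright on the smallest mat. Now I'll move to the press.

>>> play_rows:
  grip: [0,0,0,0,0,0,0,0,0,0,0,0]
  translation:
    - [-0.1,-3.8,0.3]
    - [-0.1,-3.8,0.3]
    - [-0.1,-3.8,0.3]
    - [-0.1,-3.8,0.3]
    - [-0.1,-3.8,0.3]
    - [-0.1,-3.8,0.3]
    - [-0.1,-3.8,0.3]
    - [-0.1,-3.8,0.3]
    - [-0.1,-3.8,0.3]
    - [-0.1,-3.8,0.3]
    - [-0.1,-3.8,0.3]
    - [-0.1,-3.8,0.3]
  spin: [0,0,0,0,0,0,0,0,0,0,0,0]

```text
clock: 14.67
tool_pos: [0.4004, -0.1335, 0.2393]
tool_rot: [2.883, 1.567, 2.661]
ft_force: [1.2, 0.7, -0.0]
gripper_width: 1.0
```

>>> play_rows:
  grip: [0,0,0,0,0,0,0]
  translation:
    - [0,-3.7,0.2]
    - [0,-3.7,0.2]
    - [0,-3.7,0.2]
    - [0,-3.7,0.2]
    - [0,-3.7,0.2]
    - [0,0,0]
    - [0,0,0]
  spin: [-0.001,0,0,0,0,0,0]

```text
clock: 15.25
tool_pos: [0.3701, -0.3158, 0.239]
tool_rot: [2.487, 1.567, 2.262]
ft_force: [0.0, 0.3, 0.1]
gripper_width: 1.003
```

>>> play_rows:
  grip: [0,0,0,0,0,0,0,0,0,0,0,0]
  translation:
    - [0,0,0]
    - [0,0,0]
    - [0,0,0]
    - [0,0,0]
    - [0,0,0]
    - [0,0,0]
    - [0,0,0]
    - [0,0,0]
    - [0,0,0]
    - [0,0,0]
    - [0,0,0]
    - [0,0,0]
  spin: [-0.12,-0.12,-0.12,-0.12,-0.12,-0.12,-0.12,-0.12,-0.12,-0.12,-0.12,-0.12]

```text
clock: 16.25
tool_pos: [0.3712, -0.3128, 0.24]
tool_rot: [0.972, 1.568, 2.199]
ft_force: [-0.9, 0.1, 0.2]
gripper_width: 1.0
```

>>> play_rows:
  grip: [0,0,0,0,0,0,0]
  translation:
    - [0,0,0]
    - [0,0,0]
    - [0,0,0]
    - [0,0,0]
    - [0,0,0]
    - [0,0,0]
    - [0,0,0]
  spin: [-0.12,-0.12,-0.12,-0.12,-0.12,-0.12,0]

```text
clock: 16.83
tool_pos: [0.3712, -0.3129, 0.2401]
tool_rot: [0.251, 1.568, 2.194]
ft_force: [-0.5, 0.3, 0.1]
gripper_width: 1.001
```

```bash
python3 -c "
from tilt import *
need([.375,-.314,.125],111.7)
c=cam('wrist');cv2.imwrite('pics/w11.png',c['color'][:,:,::-1])
print(proj(c,[[.375,-.314,.137],[.375,-.314,.157],[.4321,-.3265,.155]]))
c=cam('side');crop(c,220,340,90,190,6,'pics/s11.png')"
```

```text
t 16.83 tcp [ 0.3712 -0.3129  0.2401] down [-0.002  0.002 -1.   ] zyaw 111.32 q [-0.83  0.2  -0.14  1.23  0.   -1.2 ] F [-0.5  0.3  0.1] w 1.001
shift tool cm [11.51 -0.32 -0.27]
spin -0.007
[[246.11251478 195.82202433]
 [246.01329019 204.04960948]
 [205.77313373 260.37255854]]
```

View pics/w11.png

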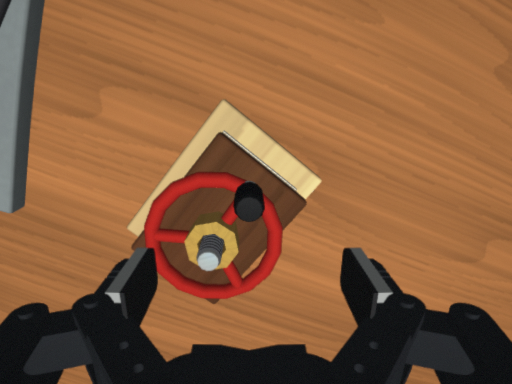

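View pics/s11.png

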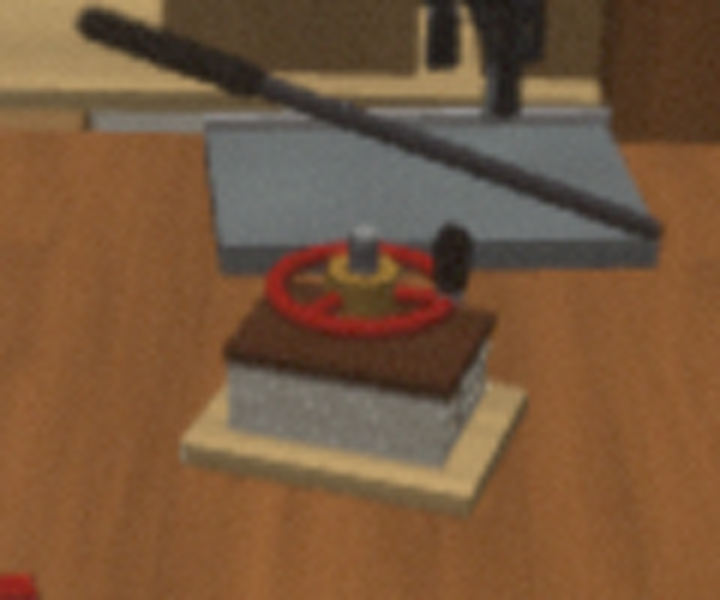

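```bash
python3 -c "
from tilt import *
c=cam('wrist');crop(c,140,290,160,310,5,'pics/w12.png')
t=cam('top');crop(t,340,420,190,260,8,'pics/t12.png')"
```

```text
(no output)
```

View pics/w12.png

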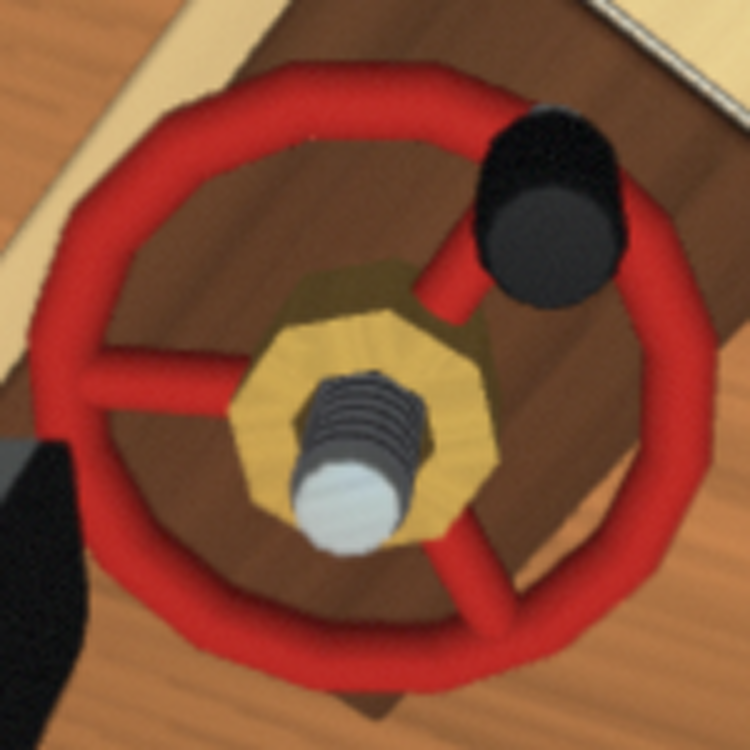

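View pics/t12.png

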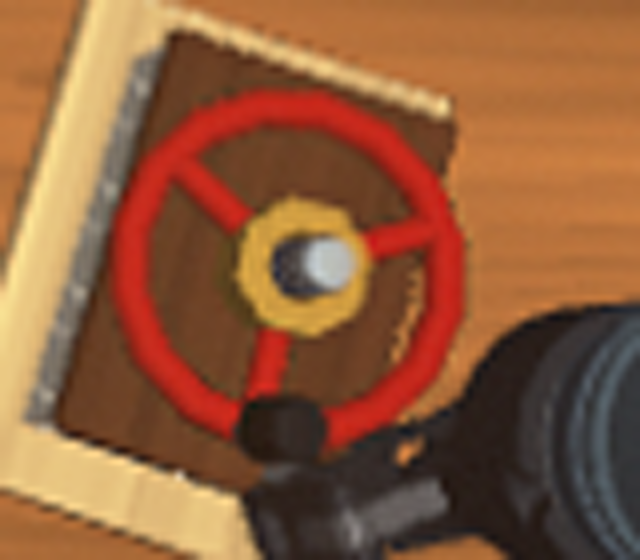

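```bash
python3 -c "
from tilt import *
c=cam('wrist');f=lambda x,y:(140+(x+.5)/5-.5,160+(y+.5)/5-.5)
S=onz(c,[f(347,508)],.155)[0];print('stud wrist',S)
for z in(.145,.15,.155,.16): 
  K=onz(c,[f(552,246)],z)[0]; print(z,K,np.hypot(*(K-S)[:2]), np.degrees(np.arctan2(*(K-S)[1::-1])))
t=cam('top');g=lambda x,y:(340+(x+.5)/8-.5,190+(y+.5)/8-.5)
ST=onz(t,[g(329,262)],.155)[0];print('stud top',ST)
s=cam('side');k=tri(c,f(552,246),s,(220+454/6,90+235/6)); print('knobtop tri',k)
"
```

```text
stud wrist [ 0.43256052 -0.32550198  0.155     ]
0.145 [ 0.38210778 -0.30951035  0.145     ] 0.052926471678340255 162.41333928787662
0.15 [ 0.38039545 -0.31020563  0.15      ] 0.05436150080958035 163.65729597162849
0.155 [ 0.37868313 -0.31090091  0.155     ] 0.05582083019527835 164.83674305962595
0.16 [ 0.3769708  -0.31159618  0.16      ] 0.05730260329669537 165.95564616644924
stud top [ 0.43299002 -0.32437486  0.155     ]
knobtop tri [ 0.37648822 -0.3106736   0.15554924]
```

>>> play_rows:
  grip: [0,0,0,0,0,0]
  translation:
    - [0,-0.5,-0.1]
    - [3,0,0]
    - [3,0,0]
    - [3,0,0]
    - [2.3,0,0]
    - [0,0,0]
  spin: [0,0,0,0,0,0]

```text
clock: 17.68
tool_pos: [0.3741, -0.3114, 0.1238]
tool_rot: [0.361, 1.562, 2.299]
ft_force: [-0.6, 0.8, 0.0]
gripper_width: 1.002
```

>>> play_rows:
  grip: [0.6,1,1,1,1,1,1,1,1]
  translation:
    - [0,0,0]
    - [0,0,0]
    - [0,0,0]
    - [0,0,0]
    - [0,0,0]
    - [0,0,0]
    - [0,0,0]
    - [0,0,0]
    - [0,0,0]
  spin: [0,0,0,0,0,0,0,0,0]
  force: 30

```text
clock: 18.43
tool_pos: [0.3769, -0.3148, 0.1294]
tool_rot: [-2.938, 1.569, -0.999]
ft_force: [-2.0, 1.3, 5.4]
gripper_width: 0.27
```

```bash
python3 -c "
from tilt import *
need([.376,-.3115,.125],111.7)
c=cam('wrist');crop(c,120,380,170,384,3,'pics/w13.png')
s=cam('side');crop(s,220,340,70,170,6,'pics/s13.png')"
```

```text
t 18.43 tcp [ 0.3769 -0.3148  0.1294] down [ 0.001 -0.002 -1.   ] zyaw 111.09 q [-0.83  0.27 -0.35  0.95 -0.   -1.19] F [-2.   1.3  5.4] w 0.27
shift tool cm [ 0.44 -0.04  0.34]
spin -0.011
```

View pics/w13.png

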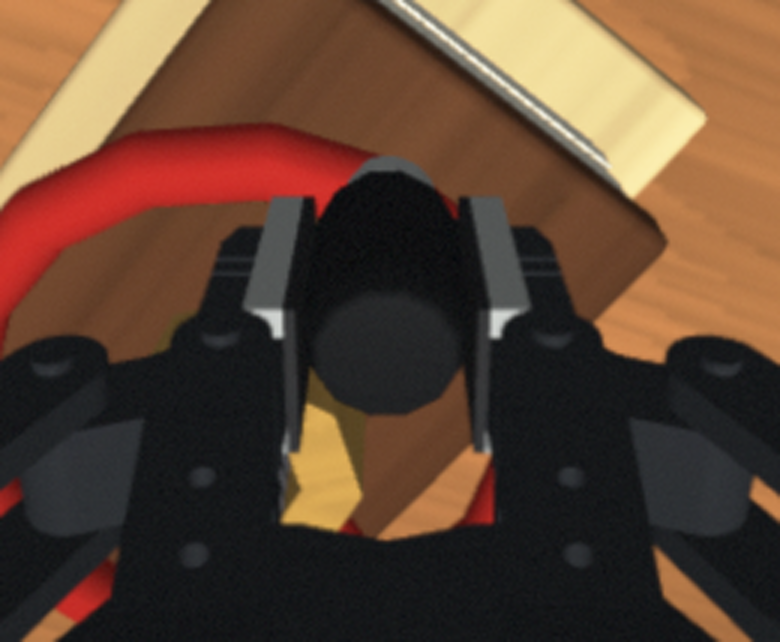

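View pics/s13.png

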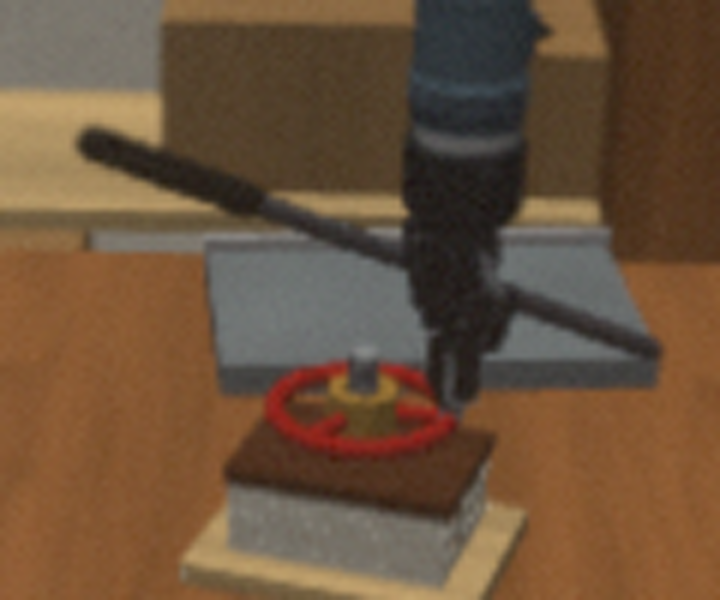

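```bash
python3 -c "
from tilt import *
s=cam('side');t=cam('top')
print(tri(t,(467,150),s,(234,94)),tri(t,(456,300),s,(328,128)))
# angles
o=ctrl.observe();print(np.degrees(np.arctan2(o['tool_pos'][1]+.325,o['tool_pos'][0]-.4327)),np.hypot(o['tool_pos'][1]+.325,o['tool_pos'][0]-.4327))"
```

```text
[ 0.6333532  -0.56019851  0.19801657] [ 0.20657635 -0.61061281  0.02379724]
169.687793645452 0.05677266683063629
```

The knob is held, with pads about 23 mm apart and the stud clear. With spin matched to the crank angle, the tool-frame step stays constant. I'll try a few rows.

>>> play_rows:
  grip: [1,1,1,1,1,1]
  translation:
    - [-0.2,0,0]
    - [0.02,-0.4,0.57]
    - [0.02,-0.4,0.57]
    - [0.02,-0.4,0.57]
    - [0.02,-0.4,0.57]
    - [0,0,0]
  spin: [0,0.12,0.12,0.12,0.12,0]

```text
clock: 19.13
tool_pos: [0.3884, -0.2887, 0.1293]
tool_rot: [-1.408, 1.57, 0.051]
ft_force: [1.5, 0.2, -2.4]
gripper_width: 0.271
```

```bash
cat >> h.py <<'E'
def crank(S=(.4327,-.325)):
    o=ctrl.observe();M=Rot.from_euler("xyz",o["tool_rot"]).as_matrix();p=o["tool_pos"];F=o["ft_force"]
    d=p[:2]-S;r=np.hypot(*d);e=d/r;tcw=np.array([e[1],-e[0]])
    print("t",round(o["clock"],2),"tcp",p.round(4),"phi",np.degrees(np.arctan2(d[1],d[0])).round(1),"r",r.round(4),"zyaw",np.degrees(np.arctan2(M[1,2],M[0,2])).round(1),"Frad",(F[:2]@e).round(1),"Ftan_cw",(F[:2]@tcw).round(1),"Fz",F[2].round(1),"Ftool",(M.T@F).round(1),"q6",o["joints"][5].round(2),"w",round(o["gripper_width"],3))
E
python3 -c "
from h import *
crank()"
```

```text
t 19.13 tcp [ 0.3884 -0.2887  0.1293] phi 140.6 r 0.0573 zyaw 83.5 Frad -1.0 Ftan_cw 1.1 Fz -2.4 Ftool [ 2.4 -1.5  0.4] q6 -0.66 w 0.271
```

>>> play_rows:
  grip: [1,1,1,1,1,1,1,1,1,1,1,1]
  translation:
    - [0.03,-0.4,0.57]
    - [0.02,-0.4,0.57]
    - [0.02,-0.4,0.57]
    - [0.02,-0.4,0.57]
    - [0.02,-0.4,0.57]
    - [0.02,-0.4,0.57]
    - [0.02,-0.4,0.57]
    - [0.02,-0.4,0.57]
    - [0.02,-0.4,0.57]
    - [0.02,-0.4,0.57]
    - [0.02,-0.4,0.57]
    - [0.02,-0.4,0.57]
  spin: [0.12,0.12,0.12,0.12,0.12,0.12,0.12,0.12,0.12,0.12,0.12,0.12]

```text
clock: 20.13
tool_pos: [0.4626, -0.2749, 0.1268]
tool_rot: [2.969, 1.569, 2.986]
ft_force: [-1.7, -1.0, -0.6]
gripper_width: 0.269
```

```bash
python3 -c "
from h import *
crank()"
```

```text
t 20.13 tcp [ 0.4626 -0.2749  0.1268] phi 59.1 r 0.0583 zyaw 1.0 Frad -1.7 Ftan_cw -1.0 Fz -0.6 Ftool [ 0.6 -0.9 -1.7] q6 0.9 w 0.269
```

>>> play_rows:
  grip: [1,1,1,1,1,1,1,1,1,1,1,1]
  translation:
    - [0.02,-0.4,0.57]
    - [0.02,-0.4,0.57]
    - [0.02,-0.4,0.57]
    - [0.02,-0.4,0.57]
    - [0.02,-0.4,0.57]
    - [0.02,-0.4,0.57]
    - [0.02,-0.4,0.57]
    - [0.02,-0.4,0.57]
    - [0.02,-0.4,0.57]
    - [0.02,-0.4,0.57]
    - [0.02,-0.4,0.57]
    - [0.02,-0.4,0.57]
  spin: [0.12,0.12,0.12,0.12,0.12,0.12,0.12,0.12,0.12,0.12,0.12,0.12]

```text
clock: 21.13
tool_pos: [0.4854, -0.3472, 0.1242]
tool_rot: [-2.301, 1.567, 2.559]
ft_force: [-3.0, 2.5, 1.3]
gripper_width: 0.265
```

```bash
python3 -c "
from h import *
crank()"
```

```text
t 21.13 tcp [ 0.4854 -0.3472  0.1242] phi -22.8 r 0.0572 zyaw -81.6 Frad -3.7 Ftan_cw -1.2 Fz 1.3 Ftool [-1.3 -2.6 -2.9] q6 2.27 w 0.265
```

>>> play_rows:
  grip: [1,1,1,1,1,1]
  translation:
    - [0.02,-0.4,0.57]
    - [0.02,-0.4,0.57]
    - [0.02,-0.4,0.57]
    - [0.02,-0.4,0.57]
    - [0.02,-0.4,0.57]
    - [0,0,0]
  spin: [0.12,0.12,0.12,0.12,0.12,0]

```text
clock: 21.63
tool_pos: [0.4626, -0.3729, 0.1232]
tool_rot: [-1.971, 1.566, 2.29]
ft_force: [-2.9, 3.5, 2.0]
gripper_width: 0.271
```

```bash
python3 -c "
from h import *
crank()"
```

```text
t 21.63 tcp [ 0.4626 -0.3729  0.1232] phi -58.0 r 0.0565 zyaw -115.9 Frad -4.5 Ftan_cw 0.6 Fz 2.0 Ftool [-2.  -4.1 -1.9] q6 2.81 w 0.271
```

>>> play_rows:
  grip: [0.6,0.3,0,0,0,0,0,0,0,0]
  translation:
    - [0,0,0]
    - [0,0,0]
    - [0,0,0]
    - [0,0,0]
    - [0,0,0]
    - [-1,0,0]
    - [-2,0,0]
    - [-2,0,0]
    - [-1,0,0]
    - [0,0,0]
  spin: [0,0,0,0,0,0,0,0,0,0]

```text
clock: 22.47
tool_pos: [0.4665, -0.3754, 0.1871]
tool_rot: [1.216, 1.565, -0.805]
ft_force: [-0.1, -0.3, -0.0]
gripper_width: 1.0
```

>>> play_rows:
  grip: [0,0,0,0,0,0,0,0,0,0,0,0]
  translation:
    - [0,0,0]
    - [0,0,0]
    - [0,0,0]
    - [0,0,0]
    - [0,0,0]
    - [0,0,0]
    - [0,0,0]
    - [0,0,0]
    - [0,0,0]
    - [0,0,0]
    - [0,0,0]
    - [0,0,0]
  spin: [-0.12,-0.12,-0.12,-0.12,-0.12,-0.12,-0.12,-0.12,-0.12,-0.12,-0.12,-0.12]

```text
clock: 23.47
tool_pos: [0.4645, -0.3735, 0.1826]
tool_rot: [2.97, 1.569, 2.395]
ft_force: [0.0, 1.0, 0.2]
gripper_width: 0.999
```

>>> play_rows:
  grip: [0,0,0,0,0,0,0,0,0,0,0,0]
  translation:
    - [0,0,0]
    - [0,0,0]
    - [0,0,0]
    - [0,0,0]
    - [0,0,0]
    - [0,0,0]
    - [0,0,0]
    - [0,0,0]
    - [0,0,0]
    - [0,0,0]
    - [0,0,0]
    - [0,0,0]
  spin: [-0.12,-0.12,-0.12,-0.12,-0.12,-0.12,-0.12,-0.12,-0.12,-0.12,-0.12,-0.12]

```text
clock: 24.47
tool_pos: [0.4645, -0.3735, 0.1825]
tool_rot: [1.543, 1.569, 2.408]
ft_force: [0.2, -0.1, -0.1]
gripper_width: 0.998
```

>>> play_rows:
  grip: [0,0,0,0,0,0]
  translation:
    - [0,0,0]
    - [0,0,0]
    - [0,0,0]
    - [0,0,0]
    - [0,0,0]
    - [0,0,0]
  spin: [-0.12,-0.12,-0.12,-0.1,0,0]

```text
clock: 24.97
tool_pos: [0.4646, -0.3735, 0.1829]
tool_rot: [1.081, 1.57, 2.398]
ft_force: [0.2, 0.3, -0.7]
gripper_width: 0.997
```

```bash
python3 -c "
from tilt import *
crank()
c=cam('wrist');crop(c,120,380,170,384,3,'pics/w14.png')
t=cam('top');crop(t,340,420,190,260,8,'pics/t14.png')"
```

```text
t 24.97 tcp [ 0.4646 -0.3735  0.1829] phi -56.7 r 0.0581 zyaw 75.4 Frad -0.1 Ftan_cw -0.4 Fz -0.7 Ftool [ 0.7 -0.2  0.4] q6 -0.53 w 0.997
```

View pics/w14.png

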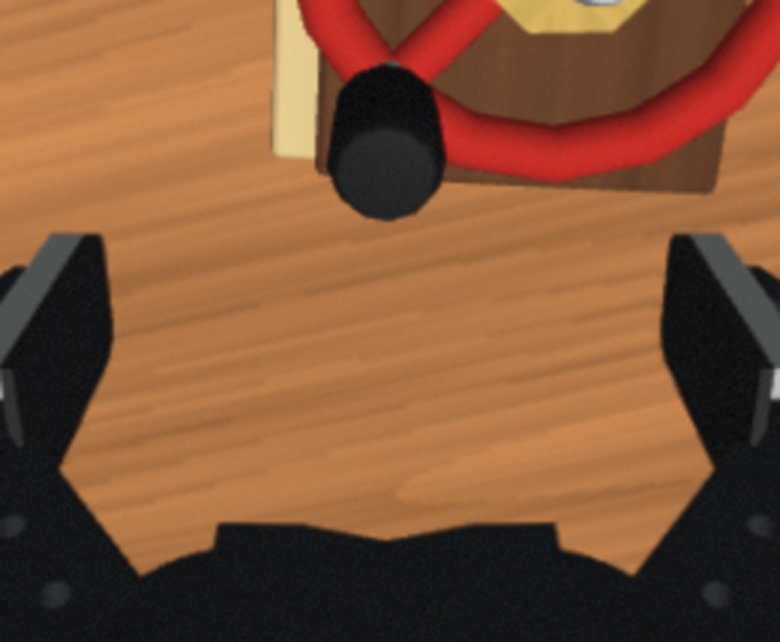

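View pics/t14.png

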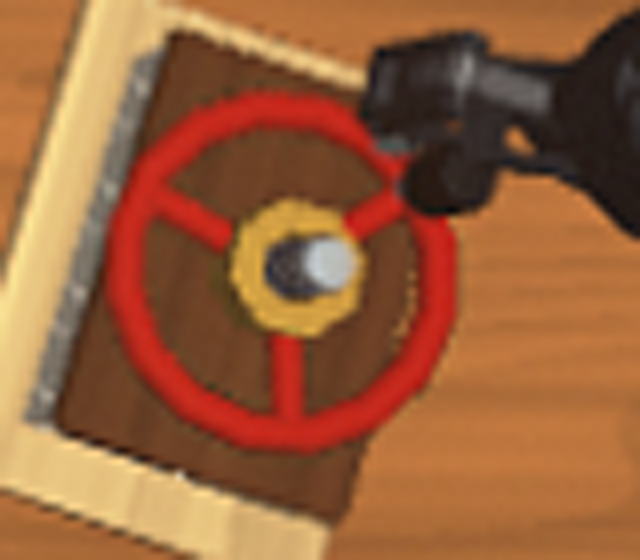

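```bash
python3 -c "
from tilt import *
c=cam('wrist')
for z in (.145,.15,.155):
  K=onz(c,[(120+387.5/3-.5,170+173.5/3-.5)],z)[0];S=np.array([.4327,-.325]);d=K[:2]-S
  print(K,np.hypot(*d),np.degrees(np.arctan2(d[1],d[0])))
"
```

```text
[ 0.46750311 -0.3754381   0.145     ] 0.061280159802568346 -55.393694616153745
[ 0.46539021 -0.37489925  0.15      ] 0.05965388021935231 -56.77021638155822
[ 0.46327732 -0.37436041  0.155     ] 0.05806394926094616 -58.223000749956576
```

>>> play_rows:
  grip: [0,0,0,0,0]
  translation:
    - [2,0,0]
    - [2,0,0]
    - [1.5,0,0]
    - [0.5,0,0]
    - [0,0,0]
  spin: [0,0,0,0,0]

```text
clock: 25.53
tool_pos: [0.4639, -0.3729, 0.122]
tool_rot: [1.059, 1.567, 2.377]
ft_force: [0.1, -1.0, -0.1]
gripper_width: 1.004
```

>>> play_rows:
  grip: [0.6,1,1,1,1,1,1,1]
  translation:
    - [0,0,0]
    - [0,0,0]
    - [0,0,0]
    - [0,0,0]
    - [0,0,0]
    - [0,0,0]
    - [0,0,0]
    - [-0.2,0,0]
  spin: [0,0,0,0,0,0,0,0]
  force: 30

```text
clock: 26.2
tool_pos: [0.4648, -0.3739, 0.1253]
tool_rot: [2.318, 1.571, -2.647]
ft_force: [1.4, -1.9, -10.5]
gripper_width: 0.271
```

```bash
python3 -c "
from h import *
crank()"
```

```text
t 26.2 tcp [ 0.4648 -0.3739  0.1253] phi -56.7 r 0.0585 zyaw 75.6 Frad 2.3 Ftan_cw -0.1 Fz -10.5 Ftool [10.5 -1.8 -1.5] q6 -0.53 w 0.271
```

>>> play_rows:
  grip: [1,1,1,1,1,1,1,1,1,1,1,1]
  translation:
    - [0.15,0,0]
    - [0.03,0.5,-0.49]
    - [0.03,0.5,-0.49]
    - [0.02,0.5,-0.49]
    - [0.02,0.5,-0.49]
    - [0.02,0.5,-0.49]
    - [0.02,0.5,-0.49]
    - [0.02,0.5,-0.49]
    - [0.02,0.5,-0.49]
    - [0.02,0.5,-0.49]
    - [0.02,0.5,-0.49]
    - [0.02,0.5,-0.49]
  spin: [0,0.12,0.12,0.12,0.12,0.12,0.12,0.12,0.12,0.12,0.12,0.12]

```text
clock: 27.2
tool_pos: [0.3939, -0.3688, 0.1223]
tool_rot: [-0.56, 1.569, -0.567]
ft_force: [2.2, -0.2, 1.8]
gripper_width: 0.271
```

```bash
python3 -c "
from h import *
crank()"
```

```text
t 27.2 tcp [ 0.3939 -0.3688  0.1223] phi -131.5 r 0.0585 zyaw -0.4 Frad -1.3 Ftan_cw -1.8 Fz 1.8 Ftool [-1.8 -0.2  2.2] q6 0.71 w 0.271
```

>>> play_rows:
  grip: [1,1,1,1,1,1,1,1]
  translation:
    - [0.02,0.5,-0.49]
    - [0.02,0.5,-0.49]
    - [0.02,0.5,-0.49]
    - [0.02,0.5,-0.49]
    - [0.02,0.5,-0.49]
    - [0.02,0.5,-0.49]
    - [0.02,0.5,-0.49]
    - [0.02,0.5,-0.49]
  spin: [0.12,0.12,0.12,0.12,0.12,0.12,0.12,0.12]

```text
clock: 27.87
tool_pos: [0.3739, -0.3183, 0.1208]
tool_rot: [-1.27, 1.568, -2.238]
ft_force: [-3.9, -0.6, 5.5]
gripper_width: 0.274
```

```bash
python3 -c "
from h import *
crank()"
```

```text
t 27.87 tcp [ 0.3739 -0.3183  0.1208] phi 173.5 r 0.0592 zyaw -55.5 Frad 3.8 Ftan_cw -1.0 Fz 5.5 Ftool [-5.5 -3.5 -1.7] q6 1.71 w 0.274
```

>>> play_rows:
  grip: [1,1,1,1]
  translation:
    - [0,0.5,-0.49]
    - [0,0.5,-0.49]
    - [0.01,0.5,-0.49]
    - [0.01,0.5,-0.49]
  spin: [0.12,0.12,0.12,0.12]

```text
clock: 28.2
tool_pos: [0.3834, -0.2912, 0.12]
tool_rot: [-1.787, 1.568, 3.049]
ft_force: [-2.9, 1.7, 3.7]
gripper_width: 0.269
```

```bash
python3 -c "
from h import *
crank()"
```

```text
t 28.2 tcp [ 0.3834 -0.2912  0.12  ] phi 145.6 r 0.0598 zyaw -82.9 Frad 3.4 Ftan_cw -0.2 Fz 3.7 Ftool [-3.7 -2.6 -2.1] q6 2.24 w 0.269
```

>>> play_rows:
  grip: [1,1,1,1]
  translation:
    - [0.01,0.5,-0.49]
    - [0.02,0.5,-0.49]
    - [0.02,0.5,-0.49]
    - [0.02,0.5,-0.49]
  spin: [0.12,0.12,0.12,0.12]

```text
clock: 28.53
tool_pos: [0.4042, -0.2718, 0.1192]
tool_rot: [-2.002, 1.567, 2.355]
ft_force: [-2.7, 3.9, 6.4]
gripper_width: 0.268
```

```bash
python3 -c "
from h import *
crank()"
```

```text
t 28.53 tcp [ 0.4042 -0.2718  0.1192] phi 118.1 r 0.0604 zyaw -110.4 Frad 4.7 Ftan_cw -0.6 Fz 6.4 Ftool [-6.3 -3.9 -2.7] q6 2.78 w 0.268
```

No resistance yet at 1.15 turns, and joint 6 is near its range limit, so I'll regrasp once more.

>>> play_rows:
  grip: [0.6,0.3,0,0,0,0,0,0,0,0]
  translation:
    - [0,0,0]
    - [0,0,0]
    - [0,0,0]
    - [0,0,0]
    - [0,0,0]
    - [-1,0,0]
    - [-2,0,0]
    - [-2,0,0]
    - [-1,0,0]
    - [0,0,0]
  spin: [0,0,0,0,0,0,0,0,0,0]

```text
clock: 29.37
tool_pos: [0.4068, -0.275, 0.1817]
tool_rot: [1.177, 1.566, -0.744]
ft_force: [-0.1, 0.1, -0.5]
gripper_width: 1.002
```

>>> play_rows:
  grip: [0,0,0,0,0,0,0,0,0,0,0,0]
  translation:
    - [0,0,0]
    - [0,0,0]
    - [0,0,0]
    - [0,0,0]
    - [0,0,0]
    - [0,0,0]
    - [0,0,0]
    - [0,0,0]
    - [0,0,0]
    - [0,0,0]
    - [0,0,0]
    - [0,0,0]
  spin: [-0.12,-0.12,-0.12,-0.12,-0.12,-0.12,-0.12,-0.12,-0.12,-0.12,-0.12,-0.12]

```text
clock: 30.37
tool_pos: [0.4049, -0.2733, 0.1781]
tool_rot: [2.969, 1.569, 2.495]
ft_force: [0.2, -0.3, -0.2]
gripper_width: 1.002
```

>>> play_rows:
  grip: [0,0,0,0,0,0,0,0,0,0,0,0]
  translation:
    - [0,0,0]
    - [0,0,0]
    - [0,0,0]
    - [0,0,0]
    - [0,0,0]
    - [0,0,0]
    - [0,0,0]
    - [0,0,0]
    - [0,0,0]
    - [0,0,0]
    - [0,0,0]
    - [0,0,0]
  spin: [-0.12,-0.12,-0.12,-0.12,-0.12,-0.12,-0.12,-0.12,-0.12,-0.12,-0.12,-0.12]

```text
clock: 31.37
tool_pos: [0.4049, -0.2733, 0.1781]
tool_rot: [1.527, 1.569, 2.492]
ft_force: [0.2, -0.1, 0.3]
gripper_width: 1.004
```

>>> play_rows:
  grip: [0,0,0,0,0]
  translation:
    - [0,0,0]
    - [0,0,0]
    - [0,0,0]
    - [0,0,0]
    - [0,0,0]
  spin: [-0.12,-0.12,-0.12,0,0]

```text
clock: 31.78
tool_pos: [0.405, -0.2733, 0.1784]
tool_rot: [1.215, 1.57, 2.531]
ft_force: [-0.5, -0.4, 0.6]
gripper_width: 0.999
```

```bash
python3 -c "
from tilt import *
crank()
c=cam('wrist');crop(c,120,380,130,344,3,'pics/w15.png')
s=cam('side');crop(s,220,340,70,170,6,'pics/s15.png')"
```

```text
t 31.78 tcp [ 0.405  -0.2733  0.1784] phi 118.2 r 0.0586 zyaw 75.4 Frad -0.2 Ftan_cw -0.6 Fz 0.6 Ftool [-0.6  0.3 -0.5] q6 -0.47 w 0.999
```

View pics/w15.png

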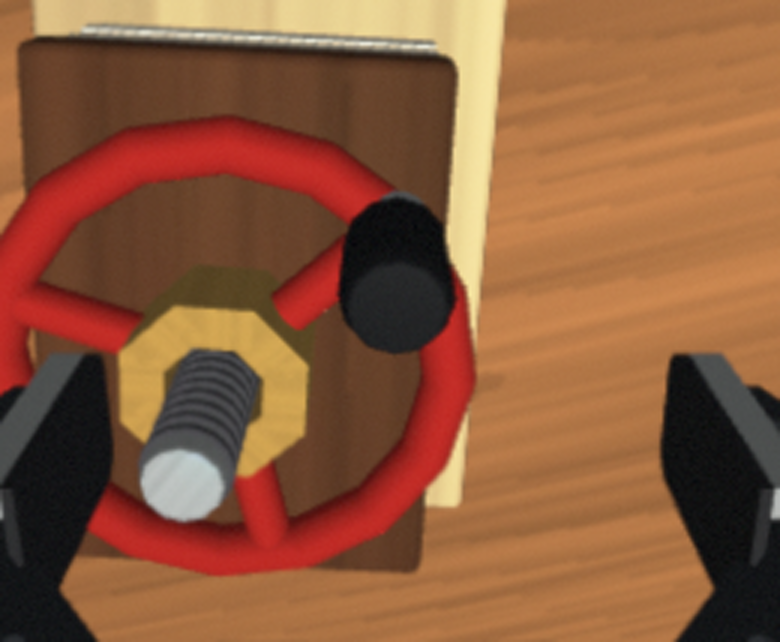

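View pics/s15.png

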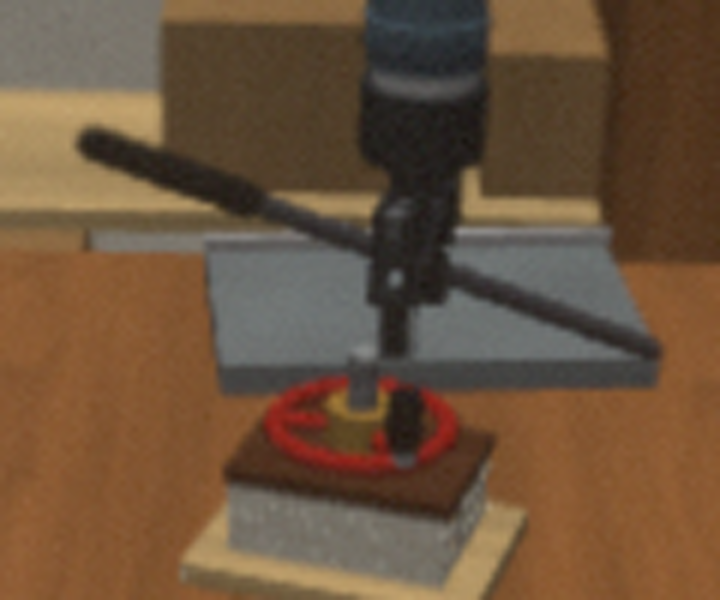

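```bash
python3 -c "
from tilt import *
c=cam('wrist');f=lambda x,y:(120+(x+.5)/3-.5,130+(y+.5)/3-.5)
S=onz(c,[f(184,485)],.155)[0];print(S)
for z in (.145,.15,.155):
  K=onz(c,[f(397,306)],z)[0];d=K[:2]-S[:2]
  print(K,np.hypot(*d),np.degrees(np.arctan2(d[1],d[0])))
need([.405,-.274,.118])
"
```

```text
[ 0.43277184 -0.32422527  0.155     ]
[ 0.40939206 -0.27344343  0.145     ] 0.055905361783718736 114.72116995947623
[ 0.4071877  -0.27293858  0.15      ] 0.05731380967772979 116.51210466474282
[ 0.40498335 -0.27243373  0.155     ] 0.05877554096628876 118.21555642324749
t 31.93 tcp [ 0.4053 -0.2734  0.1789] down [-0.  0. -1.] zyaw 75.47 q [-0.72  0.23 -0.26  1.08 -0.   -0.47] F [ 0.6 -0.1  0. ] w 1.004
shift tool cm [ 6.09  0.01 -0.06]
```

>>> play_rows:
  grip: [0,0,0,0,0]
  translation:
    - [2,0,0.1]
    - [2,0,0]
    - [1.3,0,0]
    - [0.5,0,0]
    - [0,0,0]
  spin: [0,0,0,0,0]

```text
clock: 32.35
tool_pos: [0.4048, -0.2717, 0.1199]
tool_rot: [1.137, 1.568, 2.455]
ft_force: [-0.2, 0.0, -0.2]
gripper_width: 0.997
```

>>> play_rows:
  grip: [0.6,1,1,1,1,1,1,1]
  translation:
    - [0,0,0]
    - [0,0,0]
    - [0,0,0]
    - [0,0,0]
    - [0,0,0]
    - [0,0,0]
    - [0,0,0]
    - [0,0,0]
  spin: [0,0,0,0,0,0,0,0]
  force: 30

```text
clock: 33.02
tool_pos: [0.4061, -0.2725, 0.1218]
tool_rot: [-1.527, 1.57, -0.207]
ft_force: [-0.9, 2.8, 6.0]
gripper_width: 0.276
```

```bash
python3 -c "
from h import *
crank((.4327,-.3246))"
```

```text
t 33.02 tcp [ 0.4061 -0.2725  0.1218] phi 117.0 r 0.0585 zyaw 75.6 Frad 2.9 Ftan_cw 0.5 Fz 6.0 Ftool [-6.   1.5  2.5] q6 -0.47 w 0.276
```

>>> play_rows:
  grip: [1,1,1,1,1]
  translation:
    - [0,-0.54,0.43]
    - [0,-0.54,0.43]
    - [0,-0.54,0.43]
    - [0,-0.54,0.43]
    - [0,-0.54,0.43]
  spin: [0.12,0.12,0.12,0.12,0.12]

```text
clock: 33.43
tool_pos: [0.4391, -0.266, 0.1212]
tool_rot: [2.169, 1.57, 2.882]
ft_force: [-1.8, 1.5, 1.6]
gripper_width: 0.27
```

```bash
python3 -c "
from h import *
crank((.4327,-.3246))"
```

```text
t 33.43 tcp [ 0.4391 -0.266   0.1212] phi 83.8 r 0.0589 zyaw 40.9 Frad 1.3 Ftan_cw -1.9 Fz 1.6 Ftool [-1.6  2.3 -0.3] q6 0.19 w 0.27
```

>>> play_rows:
  grip: [1,1,1,1]
  translation:
    - [0.01,-0.54,0.43]
    - [0.02,-0.54,0.43]
    - [0.02,-0.54,0.43]
    - [0.02,-0.54,0.43]
  spin: [0.12,0.12,0.12,0.12]

```text
clock: 33.77
tool_pos: [0.4652, -0.2754, 0.1204]
tool_rot: [1.214, 1.57, 1.448]
ft_force: [-0.8, 2.3, 1.3]
gripper_width: 0.268
```

```bash
python3 -c "
from h import *
crank((.4327,-.3246))"
```

```text
t 33.77 tcp [ 0.4652 -0.2754  0.1204] phi 56.6 r 0.0589 zyaw 13.4 Frad 1.4 Ftan_cw -1.9 Fz 1.3 Ftool [-1.3  2.4 -0.3] q6 0.68 w 0.268
```

>>> play_rows:
  grip: [1,1]
  translation:
    - [0.02,-0.54,0.43]
    - [0.02,-0.54,0.43]
  spin: [0.12,0.12]

```text
clock: 33.93
tool_pos: [0.4759, -0.2846, 0.1201]
tool_rot: [0.989, 1.569, 0.983]
ft_force: [1.0, 1.8, 0.9]
gripper_width: 0.266
```

```bash
python3 -c "
from h import *
crank((.4327,-.3246))"
```

```text
t 33.93 tcp [ 0.4759 -0.2846  0.1201] phi 42.8 r 0.0589 zyaw -0.4 Frad 1.9 Ftan_cw -0.6 Fz 0.9 Ftool [-0.9  1.8  0.9] q6 0.92 w 0.266
```

>>> play_rows:
  grip: [1,1]
  translation:
    - [0.02,-0.54,0.43]
    - [0.02,-0.54,0.43]
  spin: [0.12,0.12]

```text
clock: 34.1
tool_pos: [0.4841, -0.296, 0.1197]
tool_rot: [0.857, 1.569, 0.611]
ft_force: [0.8, 1.5, 0.8]
gripper_width: 0.265
```

```bash
python3 -c "
from h import *
crank((.4327,-.3246))"
```

```text
t 34.1 tcp [ 0.4841 -0.296   0.1197] phi 29.1 r 0.0588 zyaw -14.1 Frad 1.4 Ftan_cw -0.9 Fz 0.8 Ftool [-0.8  1.6  0.4] q6 1.16 w 0.265
```

>>> play_rows:
  grip: [1,1]
  translation:
    - [0.02,-0.54,0.43]
    - [0.02,-0.54,0.43]
  spin: [0.12,0.12]

```text
clock: 34.27
tool_pos: [0.4893, -0.3091, 0.1194]
tool_rot: [0.802, 1.569, 0.315]
ft_force: [1.1, 1.6, 1.3]
gripper_width: 0.266
```

```bash
python3 -c "
from h import *
crank((.4327,-.3246))"
```

```text
t 34.27 tcp [ 0.4893 -0.3091  0.1194] phi 15.3 r 0.0587 zyaw -27.9 Frad 1.5 Ftan_cw -1.3 Fz 1.3 Ftool [-1.3  1.9  0.2] q6 1.38 w 0.266
```

>>> play_rows:
  grip: [1,1]
  translation:
    - [0.02,-0.54,0.43]
    - [0.02,-0.54,0.43]
  spin: [0.12,0.12]

```text
clock: 34.43
tool_pos: [0.4912, -0.3231, 0.119]
tool_rot: [0.768, 1.569, 0.041]
ft_force: [3.0, 1.7, 0.8]
gripper_width: 0.268
```

```bash
python3 -c "
from h import *
crank((.4327,-.3246))"
```

```text
t 34.43 tcp [ 0.4912 -0.3231  0.119 ] phi 1.5 r 0.0585 zyaw -41.6 Frad 3.1 Ftan_cw -1.6 Fz 0.8 Ftool [-0.8  3.3  1.1] q6 1.61 w 0.268
```

>>> play_rows:
  grip: [1,1]
  translation:
    - [0.02,-0.54,0.43]
    - [0.02,-0.54,0.43]
  spin: [0.12,0.12]

```text
clock: 34.6
tool_pos: [0.4896, -0.3371, 0.1186]
tool_rot: [0.818, 1.569, -0.148]
ft_force: [2.9, 0.8, 0.7]
gripper_width: 0.269
```

```bash
python3 -c "
from h import *
crank((.4327,-.3246))"
```

```text
t 34.6 tcp [ 0.4896 -0.3371  0.1186] phi -12.3 r 0.0583 zyaw -55.4 Frad 2.7 Ftan_cw -1.4 Fz 0.7 Ftool [-0.7  2.9  1. ] q6 1.83 w 0.269
```

>>> play_rows:
  grip: [1,1]
  translation:
    - [0.02,-0.54,0.43]
    - [0.02,-0.54,0.43]
  spin: [0.12,0.12]

```text
clock: 34.77
tool_pos: [0.4848, -0.3503, 0.1182]
tool_rot: [0.832, 1.569, -0.374]
ft_force: [2.5, 0.3, 0.8]
gripper_width: 0.27
```

```bash
python3 -c "
from h import *
crank((.4327,-.3246))"
```

```text
t 34.77 tcp [ 0.4848 -0.3503  0.1182] phi -26.2 r 0.0581 zyaw -69.1 Frad 2.1 Ftan_cw -1.3 Fz 0.8 Ftool [-0.8  2.4  0.6] q6 2.05 w 0.27
```

>>> play_rows:
  grip: [1,1]
  translation:
    - [0.02,-0.54,0.43]
    - [0.02,-0.54,0.43]
  spin: [0.12,0.12]

```text
clock: 34.93
tool_pos: [0.4769, -0.3619, 0.1178]
tool_rot: [0.908, 1.569, -0.539]
ft_force: [1.3, -0.2, 0.0]
gripper_width: 0.271
```

```bash
python3 -c "
from h import *
crank((.4327,-.3246))"
```

```text
t 34.93 tcp [ 0.4769 -0.3619  0.1178] phi -40.1 r 0.0579 zyaw -82.9 Frad 1.1 Ftan_cw -0.7 Fz 0.0 Ftool [-0.   1.3  0.4] q6 2.26 w 0.271
```

>>> play_rows:
  grip: [1,1]
  translation:
    - [0.02,-0.54,0.43]
    - [0.02,-0.54,0.43]
  spin: [0.12,0.12]

```text
clock: 35.1
tool_pos: [0.4666, -0.3713, 0.1174]
tool_rot: [1.036, 1.569, -0.651]
ft_force: [0.8, 0.2, 0.5]
gripper_width: 0.265
```

```bash
python3 -c "
from h import *
crank((.4327,-.3246))"
```

```text
t 35.1 tcp [ 0.4666 -0.3713  0.1174] phi -54.0 r 0.0577 zyaw -96.6 Frad 0.3 Ftan_cw -0.8 Fz 0.5 Ftool [-0.5  0.8 -0.3] q6 2.48 w 0.265
```

>>> play_rows:
  grip: [1,1]
  translation:
    - [0.02,-0.54,0.43]
    - [0.02,-0.54,0.43]
  spin: [0.12,0.12]

```text
clock: 35.27
tool_pos: [0.4543, -0.3779, 0.117]
tool_rot: [1.163, 1.569, -0.764]
ft_force: [1.6, 0.6, 0.5]
gripper_width: 0.267
```

```bash
python3 -c "
from h import *
crank((.4327,-.3246))"
```

```text
t 35.27 tcp [ 0.4543 -0.3779  0.117 ] phi -68.0 r 0.0575 zyaw -110.4 Frad 0.0 Ftan_cw -1.7 Fz 0.5 Ftool [-0.5  1.3 -1.1] q6 2.7 w 0.267
```

>>> play_rows:
  grip: [1,1]
  translation:
    - [0.02,-0.54,0.43]
    - [0,0,0]
  spin: [0.12,0]

```text
clock: 35.43
tool_pos: [0.4466, -0.3802, 0.1168]
tool_rot: [0.272, 1.569, -1.772]
ft_force: [0.2, -1.0, 0.9]
gripper_width: 0.27
```

```bash
python3 -c "
from h import *
crank((.4327,-.3246))
c=cam('side');crop(c,240,330,100,170,8,'pics/s16.png')"
```

```text
t 35.43 tcp [ 0.4466 -0.3802  0.1168] phi -76.0 r 0.0573 zyaw -117.1 Frad 1.0 Ftan_cw -0.0 Fz 0.9 Ftool [-0.9  0.7  0.8] q6 2.8 w 0.27
```

View pics/s16.png

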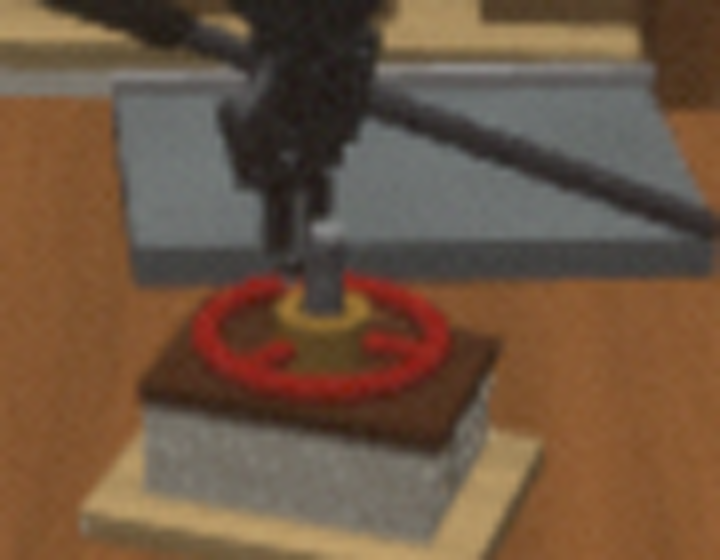

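>>> play_rows:
  grip: [0.6,0.3,0,0,0,0,0,0,0,0]
  translation:
    - [0,0,0]
    - [0,0,0]
    - [0,0,0]
    - [0,0,0]
    - [0,0,0]
    - [-1,0,0]
    - [-2,0,0]
    - [-2,0,0]
    - [-1,0,0]
    - [0,0,0]
  spin: [0,0,0,0,0,0,0,0,0,0]

```text
clock: 36.32
tool_pos: [0.4488, -0.3807, 0.1801]
tool_rot: [1.224, 1.565, -0.817]
ft_force: [0.3, -0.2, 0.3]
gripper_width: 0.996
```

>>> play_rows:
  grip: [0,0,0,0,0,0,0,0,0,0,0,0]
  translation:
    - [0,0,0]
    - [0,0,0]
    - [0,0,0]
    - [0,0,0]
    - [0,0,0]
    - [0,0,0]
    - [0,0,0]
    - [0,0,0]
    - [0,0,0]
    - [0,0,0]
    - [0,0,0]
    - [0,0,0]
  spin: [-0.12,-0.12,-0.12,-0.12,-0.12,-0.12,-0.12,-0.12,-0.12,-0.12,-0.12,-0.12]

```text
clock: 37.32
tool_pos: [0.4469, -0.3787, 0.1757]
tool_rot: [2.956, 1.569, 2.361]
ft_force: [0.8, 0.3, -0.9]
gripper_width: 0.996
```

>>> play_rows:
  grip: [0,0,0,0,0,0,0,0,0,0,0,0]
  translation:
    - [0,0,0]
    - [0,0,0]
    - [0,0,0]
    - [0,0,0]
    - [0,0,0]
    - [0,0,0]
    - [0,0,0]
    - [0,0,0]
    - [0,0,0]
    - [0,0,0]
    - [0,0,0]
    - [0,0,0]
  spin: [-0.12,-0.12,-0.12,-0.12,-0.12,-0.12,-0.12,-0.12,-0.12,-0.12,0,0]

```text
clock: 38.32
tool_pos: [0.447, -0.3788, 0.1759]
tool_rot: [1.763, 1.57, 2.359]
ft_force: [-0.6, 0.6, -0.2]
gripper_width: 1.002
```

```bash
python3 -c "
from tilt import *
crank((.4327,-.3246))
c=cam('wrist');crop(c,120,380,130,344,3,'pics/w17.png')"
```

```text
t 38.32 tcp [ 0.447  -0.3788  0.1759] phi -75.2 r 0.0561 zyaw 34.2 Frad -0.7 Ftan_cw 0.4 Fz -0.2 Ftool [ 0.2  0.8 -0.2] q6 0.16 w 1.002
```

View pics/w17.png

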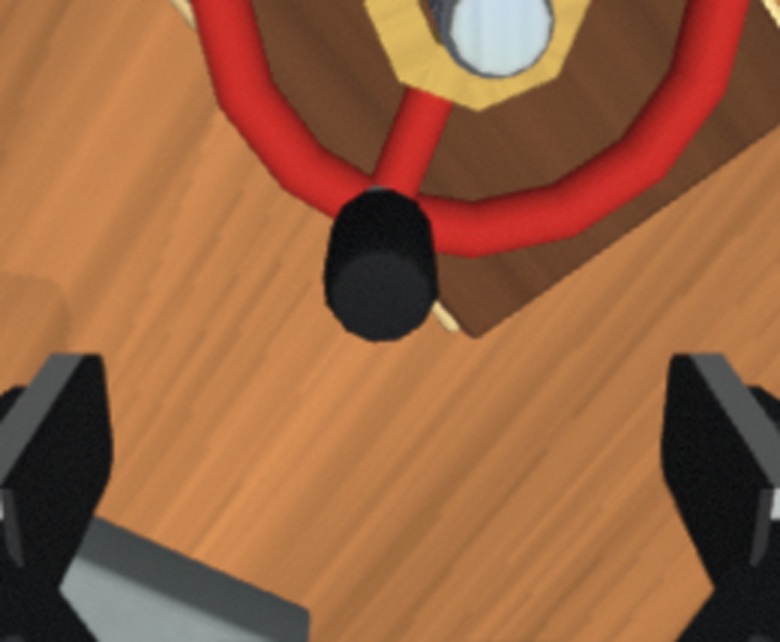

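>>> play_rows:
  grip: [0,0,0,0,0]
  translation:
    - [2,-0.2,-0.1]
    - [2,0,0]
    - [1.3,0,0]
    - [0.5,0,0]
    - [0,0,0]
  spin: [0,0,0,0,0]

```text
clock: 38.78
tool_pos: [0.4466, -0.3803, 0.1171]
tool_rot: [1.747, 1.567, 2.345]
ft_force: [0.7, -0.3, 0.4]
gripper_width: 0.999
```

>>> play_rows:
  grip: [0.6,1,1,1,1,1,1,1]
  translation:
    - [0,0,0]
    - [0,0,0]
    - [0,0,0]
    - [0,0,0]
    - [0,0,0]
    - [0,0,0]
    - [0,0,0]
    - [0,0,0]
  spin: [0,0,0,0,0,0,0,0]
  force: 30

```text
clock: 39.45
tool_pos: [0.4479, -0.3819, 0.1194]
tool_rot: [-1.556, 1.569, -0.957]
ft_force: [-0.4, -0.7, 3.3]
gripper_width: 0.268
```

```bash
python3 -c "
from h import *
crank((.4327,-.3246))"
```

```text
t 39.45 tcp [ 0.4479 -0.3819  0.1194] phi -75.1 r 0.0593 zyaw 34.3 Frad 0.6 Ftan_cw 0.6 Fz 3.3 Ftool [-3.3 -0.3 -0.7] q6 0.16 w 0.268
```

>>> play_rows:
  grip: [1,1]
  translation:
    - [0,0.27,-0.64]
    - [0,0.27,-0.64]
  spin: [0.12,0.12]

```text
clock: 39.62
tool_pos: [0.4347, -0.3837, 0.1192]
tool_rot: [-0.831, 1.569, -0.477]
ft_force: [0.9, -0.1, 1.9]
gripper_width: 0.269
```

```bash
python3 -c "
from h import *
crank((.4327,-.3246))"
```

```text
t 39.62 tcp [ 0.4347 -0.3837  0.1192] phi -88.0 r 0.0591 zyaw 20.3 Frad 0.1 Ftan_cw -0.9 Fz 1.9 Ftool [-1.9 -0.4  0.8] q6 0.38 w 0.269
```

>>> play_rows:
  grip: [1,1]
  translation:
    - [0.02,0.27,-0.64]
    - [0.02,0.27,-0.64]
  spin: [0.12,0.12]

```text
clock: 39.78
tool_pos: [0.4208, -0.3825, 0.1188]
tool_rot: [-0.513, 1.568, -0.399]
ft_force: [5.4, -1.1, 2.7]
gripper_width: 0.266
```

```bash
python3 -c "
from h import *
crank((.4327,-.3246))"
```

```text
t 39.78 tcp [ 0.4208 -0.3825  0.1188] phi -101.6 r 0.0591 zyaw 6.5 Frad 0.0 Ftan_cw -5.6 Fz 2.7 Ftool [-2.6 -1.7  5.3] q6 0.61 w 0.266
```

>>> play_rows:
  grip: [1,1]
  translation:
    - [0.02,0.27,-0.64]
    - [0.02,0.27,-0.64]
  spin: [0.12,0.12]

```text
clock: 39.95
tool_pos: [0.4124, -0.3798, 0.1194]
tool_rot: [-0.194, 1.558, -0.32]
ft_force: [17.8, -6.5, -6.6]
gripper_width: 0.269
```

```bash
python3 -c "
from h import *
crank((.4327,-.3246))"
```

```text
t 39.95 tcp [ 0.4124 -0.3798  0.1194] phi -110.2 r 0.0589 zyaw -7.2 Frad -0.1 Ftan_cw -18.9 Fz -6.6 Ftool [ 6.9 -4.2 18.3] q6 0.84 w 0.269
```

Tangential resistance rose from about 1 N to 19 N, which is about 0.18 rad on the rim, so the ring bears on the board. I'll hold one row to confirm, then ease the spring back before letting go.

>>> play_rows:
  grip: [1]
  translation:
    - [0,0,0]
  spin: [0]

```text
clock: 40.03
tool_pos: [0.4128, -0.38, 0.1195]
tool_rot: [-0.211, 1.556, -0.335]
ft_force: [16.3, -5.5, -7.3]
gripper_width: 0.267
```

```bash
python3 -c "
from h import *
crank((.4327,-.3246))"
```

```text
t 40.03 tcp [ 0.4128 -0.38    0.1195] phi -109.8 r 0.0589 zyaw -7.1 Frad -0.3 Ftan_cw -17.2 Fz -7.3 Ftool [ 7.6 -3.4 16.7] q6 0.83 w 0.267
```

>>> play_rows:
  grip: [1,1,1]
  translation:
    - [0,-0.1,0.33]
    - [0,-0.1,0.33]
    - [0,0,0]
  spin: [-0.06,-0.06,0]

```text
clock: 40.28
tool_pos: [0.4179, -0.3817, 0.119]
tool_rot: [-0.341, 1.562, -0.339]
ft_force: [9.2, -2.3, -1.1]
gripper_width: 0.271
```

```bash
python3 -c "
from h import *
crank((.4327,-.3246))"
```

```text
t 40.28 tcp [ 0.4179 -0.3817  0.119 ] phi -104.6 r 0.059 zyaw 0.1 Frad -0.1 Ftan_cw -9.5 Fz -1.1 Ftool [ 1.2 -2.3  9.2] q6 0.71 w 0.271
```

>>> play_rows:
  grip: [1,1,0.6,0.4,0.2,0,0,0]
  translation:
    - [0,-0.1,0.33]
    - [0,0,0]
    - [0,0,0]
    - [0,0,0]
    - [0,0,0]
    - [0,0,0]
    - [0,0,0]
    - [0,0,0]
  spin: [-0.06,0,0,0,0,0,0,0]

```text
clock: 40.95
tool_pos: [0.4163, -0.3807, 0.1177]
tool_rot: [2.486, 1.57, 2.545]
ft_force: [0.5, 0.4, 0.8]
gripper_width: 0.998
```

>>> play_rows:
  grip: [0,0,0,0,0,0,0]
  translation:
    - [-1,0,0]
    - [-2,0,0]
    - [-3,0,0]
    - [-3,0,0]
    - [-3,0,0]
    - [-1,0,0]
    - [0,0,0]
  spin: [0,0,0,0,0,0,0]

```text
clock: 41.53
tool_pos: [0.4181, -0.3825, 0.2519]
tool_rot: [-0.924, 1.563, -0.865]
ft_force: [1.1, -0.4, -0.2]
gripper_width: 1.0
```

```bash
python3 -c "
from tilt import *
crank((.4327,-.3246))
c=cam('wrist');cv2.imwrite('pics/w18.png',c['color'][:,:,::-1])
c=cam('side');cv2.imwrite('pics/s18.png',c['color'][:,:,::-1]);crop(c,240,330,100,170,8,'pics/s18c.png')
c=cam('top');cv2.imwrite('pics/t18.png',c['color'][:,:,::-1])"
```

```text
t 41.53 tcp [ 0.4181 -0.3825  0.2519] phi -104.2 r 0.0597 zyaw 3.4 Frad 0.1 Ftan_cw -1.1 Fz -0.2 Ftool [ 0.2 -0.5  1.1] q6 0.66 w 1.0
```

View pics/w18.png

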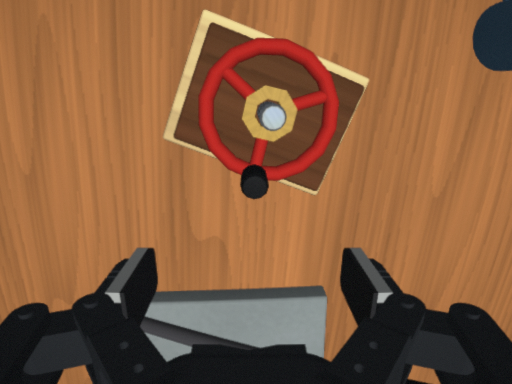

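View pics/s18.png

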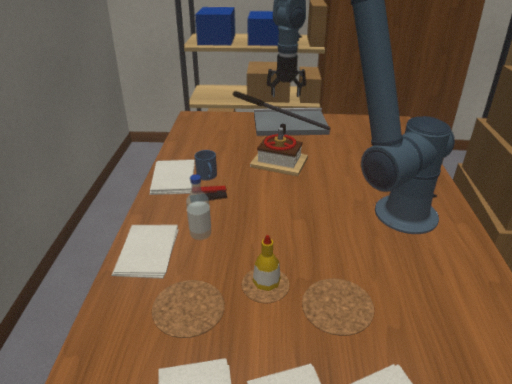

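View pics/s18c.png

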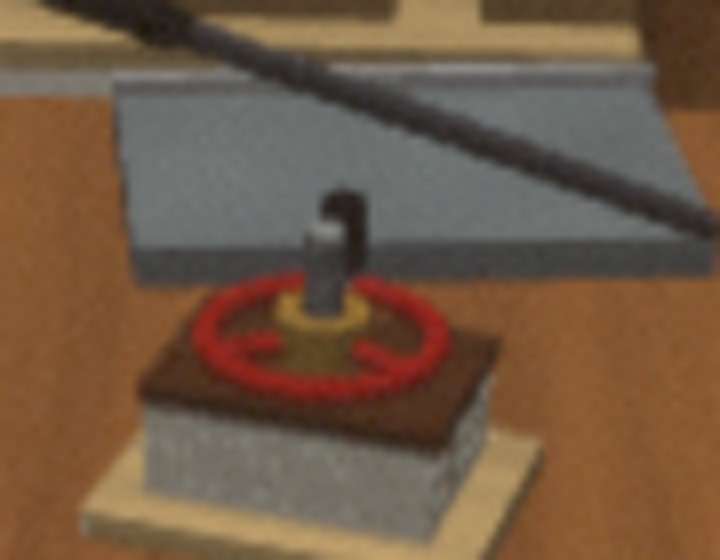

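View pics/t18.png

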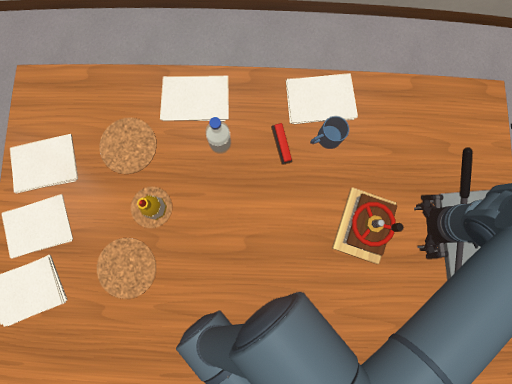

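```bash
python3 -c "
from tilt import *
c=cam('wrist');crop(c,180,360,0,210,3.5 and 3,'pics/w19.png')"
```

```text
(no output)
```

View pics/w19.png

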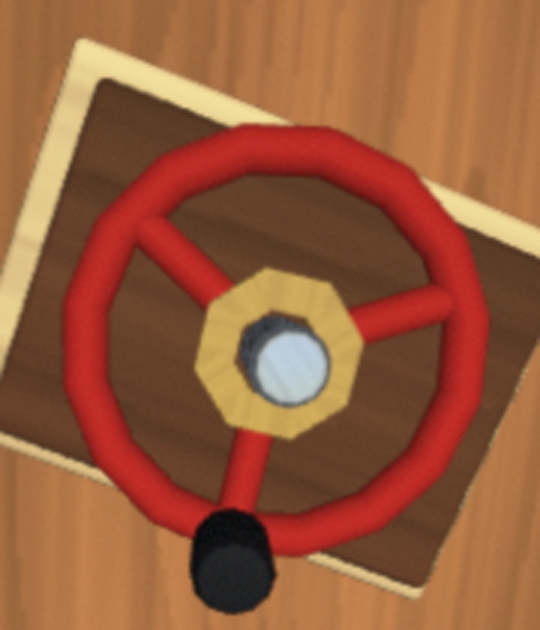

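```bash
python3 -c "
from tilt import *
c=cam('wrist');f=lambda x,y:(180+(x+.5)/3-.5,(y+.5)/3-.5)
S=onz(c,[f(292,368)],.155)[0];K=onz(c,[f(234,578)],.145)[0];d=(K-S)[:2];print(S,K,np.hypot(*d),np.degrees(np.arctan2(d[1],d[0])))
# board edges at z .085: left edge and right edge directions
A=onz(c,[f(108,80),f(8,365),f(537,345),f(425,585)],.085);
for p,q in((0,1),(2,3),(0,None)):
  if q is None: continue
  e=(A[q]-A[p])[:2];print(np.degrees(np.arctan2(e[1],e[0])),np.hypot(*e))
t=cam('top');g=lambda x,y:(320+x/5,170+y/5)
B=onz(t,[g(160,88),g(65,392),g(297,468),g(382,165)],.02)
for i in range(4):
  e=(B[(i+1)%4]-B[i])[:2];print('base',np.degrees(np.arctan2(e[1],e[0])),np.hypot(*e))
"
```

```text
[ 0.43247652 -0.32441184  0.155     ] [ 0.42260969 -0.38095489  0.145     ] 0.05739748440154917 -99.89852227850841
-108.63845481361224 0.08878328620072776
-107.68963271168586 0.08428910627857647
base 162.26194939828142 0.19728258219123196
base -106.82606997840946 0.14980210150393183
base -17.079402965994806 0.19550281542887904
base 72.49170671483094 0.14753694494532804
```

Knob angle at rest is −99.9°, against −99.8° expected for the ring bearing on the board at 14.0 rad. The bottle stands alone on the smallest mat at side (266,272), and the gripper is clear. I'm handing in.

```bash
python3 -c "
from plant import ctrl
print(ctrl.sign_off())"
```

```text
the job is handed in; nothing more can be done
None
```

Both parts of the job are done, in the order asked, and the job was handed in at about 42 s of the 72 s allowed.

**Glue bottle:**
- I gripped it by the neck, but it stayed level when lifted. A short vertical shake made it swing down in the grip.
- I then touched its foot edge on the smallest mat and led it upright. At release it leaned about 0.6°, and the foot centre was about 11 mm from the mat centre, so it is wholly on the mat.
- The last side and top pictures show it still standing there alone.

**Handwheel:**
- I wound it clockwise by the knob about 1.75 turns, regripping three times. The knob force stayed around 1–2 N until the ring met the board, then rose to about 17–19 N. That is roughly 0.17–0.18 rad on the rim, well below the 0.45 limit.
- I eased the spring back before letting go. The knob came to rest at −99.9°, against −99.8° expected with the ring bearing on the board.

**Checks that disagreed:** early camera estimates of the knob height gave 1.2 to 1.7 missing turns. I relied on the felt resistance instead, and the final angle agreed with it.

The gripper was open and clear of everything at hand-in.

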